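# Sort the spice pots into their rows under the gas pipe

### The arm

A 6-joint arm with a two-finger parallel gripper is mounted at the origin on the work surface. World frame = base frame: x ahead of the robot, y to its left, z up, the work surface at z = 0. Lengths are in m, angles in degrees, forces in N, time in s.
With the tool pointing down it reaches from about 0.4 to 0.825 m from the base axis. Payload 7 kg.
Tool frame: the origin (TCP) lies between the finger pads; the fingertips stand 22 mm ahead of it and the grasp point (between the pads) lies 3 mm ahead of it; z points along the fingers, y is the line along which they close (so a half turn about z gives the same grasp; the last joint's range is limited). The gripper opens to 88 mm and grips with 3 to 60 N. Pads are 19 mm wide; open, the fingers measure 130 mm over their backs; the gripper's body (78 mm by 193 mm) begins 47 mm behind the grasp point.
Start: joints at [92.367, 20.546, 0.682, 0, -70.136, -16.507], TCP at [0.165, 0.655, 0.249] pointing down, gripper open.
Joint ranges: [-176.03, 176.03], [-82.01, 121.73], [-58.28, 71.71], [-173.87, 95.51], [-174.79, -0.11], [-173.66, 173.66]. Speed limits (degrees/s): [136.94, 136.94, 172.46, 180, 180, 180].

### API

Orientations are given as [roll, pitch, yaw] about the fixed x, y, z axes, in that order (R = Rz(yaw) Ry(pitch) Rx(roll)).
In Python, from plant import r, vision gives the robot as it stands.
- The arm moves only by the shell command python3 -m pendant 'ROWS' [FORCE]. ROWS is JSON, a list that holds one entry, the list of rows, each a list of 7 numbers: the shift along the tool's x, y, z scaled (see below), then the turn, a rotation vector about the tool's x, y, z scaled (see below), then the opening, from -1 (shut) to 1 (fully open). In form: [[[x, y, z, wx, wy, wz, fingers], ...]]. A call has exactly 8 rows; each row shifts and turns the commanded pose from where the row before left it, along the tool's axes as they then stand; what a row does not reach is not made up. The controller multiplies each number of a shift by 20 mm and each number of a turn by 4 degrees. A row lasts 1/10 s, in which the tool goes at most 50 mm and 8.59 degrees, less where a joint would pass 70% of its speed; a pose out of reach is approached as far as the arm can. A call with a number of a shift or a turn outside -1 to 1 is refused whole. A call with a gripper value outside its range is refused whole. The fingers move at their own pace and stop on an object; FORCE is the grip in N (left out, the last holds). Time passes only in rows, so rows that do not move let the fingers close, or fill a call up. It gives the time, the measured TCP pose, the force, the opening and the grip force at its end, in the units of the state.
- r.get_state(): the state, without advancing time (a new reading comes with each control period).
- vision.capture(name): name is "scene" or "top" or "wrist"; returns a dict with "frame" (400x640x3 uint8, blue, green, red), "depth" (400x640 float32, m along the optical axis (not along the pixel's ray), 0 where there is no reading), "camera_matrix" (3x3 intrinsics, pixels), "extrinsics" (4x4, takes a point from world to camera coordinates); the wrist camera has in their place "hand_eye" (4x4, takes a point from camera to tool coordinates, whose origin is the TCP and whose axes are the flange's). Camera axes: x right, y up, looking along -z (the intrinsics and any distortion apply to the point x, -y, -z); pixel columns grow to the right and rows downward; lengths in m; the calibration is good to about 2 mm. A picture is of the moment at which its call begins: read the wrist's pose just before it.
- r.close_job(): hands the job in; it is judged then, once.
The state is a dict: "time_s": time; "joints": joint angles; "qd": joint speeds; "joint_torque": joint torques, N m; "tcp_pos": TCP position; "eef_rot": TCP orientation; "contact_force": force on the tool from outside, world axes, zero at the start; "moment": the same for the moment, N m; "gripper_width": finger opening in m; "gripper_force": force on a finger pad.
Only numpy, scipy, OpenCV 4.12 (cv2) and the standard library are available. Lean on these libraries where they do the work, as an engineer would, in place of code of your own. Each camera call takes 0.05 s, during which the arm holds its last target. There are 200 camera calls.

### The job

Sort the four loose steel spice pots by height: stand the two short ones in the tray that already holds a short pot and the two tall ones in the tray that already holds a tall pot, so that each tray ends with a row of three alike. Keep every pot upright all the way, do not knock the gas pipe over the trays, and leave the bowl, scoop, tong, tumbler and tawa where they are.

Things in the scene. Friction and masses are not known exactly. Their poses are not given: they have to be found in the camera images.
- short_1: closed steel spice pot, upright plain cylinder 40 mm in diameter, 48 mm high; origin at the centre of its underside, z up along its axis; about 120 g
- short_2: closed steel spice pot, upright plain cylinder 40 mm in diameter, 48 mm high; origin at the centre of its underside, z up along its axis; about 120 g
- tall_1: closed steel spice pot, upright plain cylinder 40 mm in diameter, 72 mm high; origin at the centre of its underside, z up along its axis; about 170 g
- tall_2: closed steel spice pot, upright plain cylinder 40 mm in diameter, 72 mm high; origin at the centre of its underside, z up along its axis; about 170 g
- sample_short: closed steel spice pot, upright plain cylinder 40 mm in diameter, 48 mm high; origin at the centre of its underside, z up along its axis; about 120 g; stands already in the middle of the short row
- sample_tall: closed steel spice pot, upright plain cylinder 40 mm in diameter, 72 mm high; origin at the centre of its underside, z up along its axis; about 170 g; stands already in the middle of the tall row
- row_short: low wooden tray with the short (48 mm) sample pot at its middle: 70 mm (x) by 250 mm (y), floor 6 mm above the ledge, a rail 6 mm wide along the front and back edges rising 4 mm above the floor (58 mm between rails), ends open; origin at the centre of its underside; y runs along the row, x away from the robot. The gas pipe runs lengthwise above it
- row_tall: low wooden tray with the tall (72 mm) sample pot at its middle: 70 mm (x) by 250 mm (y), floor 6 mm above the ledge, a rail 6 mm wide along the front and back edges rising 4 mm above the floor (58 mm between rails), ends open; origin at the centre of its underside; y runs along the row, x away from the robot. The gas pipe runs lengthwise above it
- gas_pipe: fixed steel gas pipe, 34 mm diameter, along y above both trays, centre line 250 mm above the ledge (underside 233 mm), with upright legs of the same diameter at y = +325 and -325 mm (foot flanges 68 mm across); origin on the ledge below the pipe's middle. The trays' centre line lies 5 mm behind (+x of) the pipe's, so reach in leaning about 30 to 40 degrees from the robot's side
- bowl: white ceramic bowl, rim 100 mm across, 42 mm high; origin at the centre of its underside; bystander
- scoop: white plastic scoop lying along its x, 160 mm long, 34 mm wide, 18 mm high; origin on the ledge near its middle; bystander
- tong: steel tong lying along its x, 185 mm long, up to 38 mm wide, 12 mm high; origin on the ledge near its middle; bystander
- tumbler: empty steel tumbler, 72 mm across, 90 mm high; origin at the centre of its underside; bystander
- tawa: black cast iron tawa, 248 mm across with a short handle along its x, on the burner of the stove at the left, its underside 105 mm above the ledge; origin at the centre of its underside; bystander

How it is judged:
By the outcome, as a careful person would: the job done as asked, in the order asked, and still so for the second after the job is handed in, with the robot touching nothing.
It also fails if it takes over 72 s, if anything falls off the work surface, if the arm or the gripper's body presses on something with over 40 N, if the wrist force passes 120 N, or if a joint passes its speed limit or range.

## Working session

There is one attempt and no reset: what is moved stays moved. The work goes in short steps, Python scripts to look and compute and a shell command to move; the robot and the scene stay as the last step left them, time stands still between calls to the robot, and variables do not carry over. Pictures are saved under pics/ and viewed, at most 10 in all, crops included, and the job is handed in when it is done.

```bash
ls; mkdir -p pics
python3 - <<'E'
from plant import r, vision
import cv2,numpy as np
print(r.get_state())
for n in ["scene","top"]:
    c=vision.capture(n); cv2.imwrite(f"pics/{n}0.png",c["frame"]); np.savez(f"{n}0.npz",**{k:v for k,v in c.items()})
    print(n,c["camera_matrix"],c["extrinsics"],[k for k in c])
E
```

```text
pics
{'time_s': 0.0, 'joints': array([ 9.23666703e+01,  2.05911855e+01,  6.32091378e-01, -2.24896545e-02,
       -7.01355466e+01, -1.65076337e+01]), 'qd': array([ 0.02447892,  0.02939381, -0.07273393,  0.05583951,  0.06760212,
        0.04863648]), 'joint_torque': array([ 1.60283129e-03, -5.82723749e+01,  2.93043405e+01,  6.99700847e+00,
        7.07450919e-03, -1.53832971e-04]), 'tcp_pos': array([0.16479903, 0.6540853 , 0.24760524]), 'eef_rot': array([ 1.79903252e+02, -6.62437096e-03, -1.41486172e+01]), 'contact_force': array([ 0.06825238, -0.49495458, -0.08048793]), 'moment': array([-0.00699448, -0.00358692,  0.00853255]), 'gripper_force': 0.0, 'gripper_width': 0.0875026874742618}
scene [[416.0329327    0.         316.28420078]
 [  0.         416.0329327  198.34387663]
 [  0.           0.           1.        ]] [[ 0.28381989  0.95858167  0.02382108 -0.23029216]
 [-0.53211511  0.13678664  0.83554948  0.18086132]
 [ 0.79768401 -0.24982112  0.54889856 -1.58971041]
 [ 0.          0.          0.          1.        ]] ['frame', 'depth', 'camera_matrix', 'extrinsics']
top [[465.97263793   0.         313.32695373]
 [  0.         465.97263793 201.52738461]
 [  0.           0.           1.        ]] [[ 0.01209411 -0.99990541 -0.0065503   0.11514631]
 [ 0.99887036  0.01178002  0.04603508 -0.5048531 ]
 [-0.04595356 -0.00709965  0.99891835 -1.80390407]
 [ 0.          0.          0.          1.        ]] ['frame', 'depth', 'camera_matrix', 'extrinsics']
```

View pics/scene0.png

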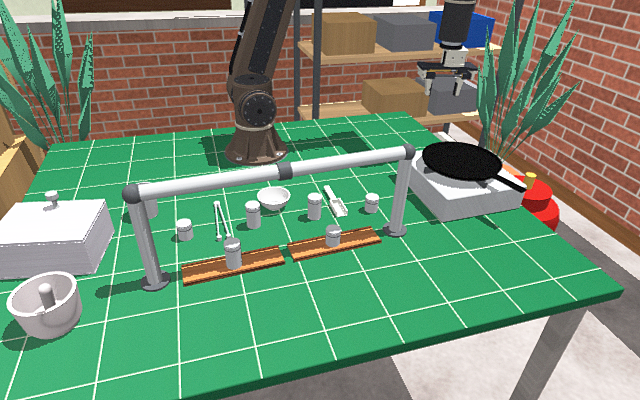

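View pics/top0.png

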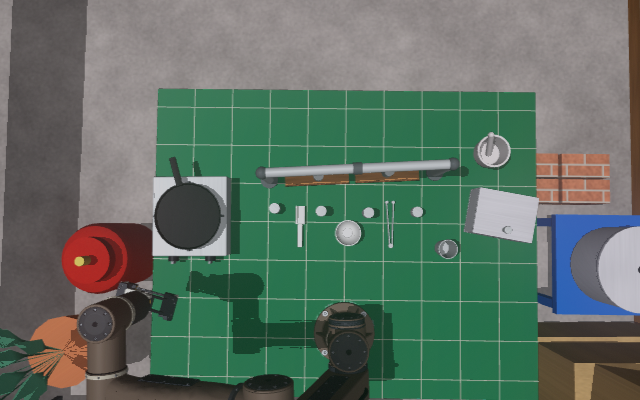

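Both views agree. From +y to −y in the top view the loose pots are short (274,208), tall (321,211), tall (369,212), short (417,212). The short tray is at +y, with its sample near (319,176), and the tall tray is at −y, with its sample near (389,172). The pipe is above both trays. Next I'll get the positions from depth.

```bash
cat > h.py <<'E'
import numpy as np, cv2
def cloud(c):
    K=c["camera_matrix"];E=np.asarray(c["extrinsics"]);d=c["depth"]
    v,u=np.mgrid[:d.shape[0],:d.shape[1]]
    p=np.stack([(u-K[0,2])/K[0,0]*d,-(v-K[1,2])/K[1,1]*d,-d],-1)
    w=(p-E[:3,3])@E[:3,:3]; w[d<=0]=np.nan
    return w
def show(c,box=(0.3,0.8,-0.4,0.4),zr=(0.02,0.11),minn=8):
    w=cloud(c);x,y,z=w[...,0],w[...,1],w[...,2]
    m=((z>zr[0])&(z<zr[1])&(x>box[0])&(x<box[1])&(y>box[2])&(y<box[3])).astype(np.uint8)
    n,l=cv2.connectedComponents(m,connectivity=4)
    for i in range(1,n):
        s=l==i
        if s.sum()<minn: continue
        p=w[s]; zt=np.percentile(p[:,2],90); t=p[p[:,2]>zt-0.006]
        vv,uu=np.where(s)
        (cx,cy),rr=cv2.minEnclosingCircle(t[:,:2].astype(np.float32))
        print("px",int(uu.mean()),int(vv.mean()),"n",s.sum(),"ztop %.3f"%zt,"topmean",t[:,:2].mean(0).round(4),"mid",((t[:,:2].max(0)+t[:,:2].min(0))/2).round(4),"circ %.4f %.4f r%.4f"%(cx,cy,rr),"ext",(p.max(0)-p.min(0)).round(3))
E
python3 - <<'E'
from h import *
for n in ["top","scene"]:
    c=np.load(n+"0.npz"); print(n); show(c)
    w=cloud(c); x,y,z=w[...,0],w[...,1],w[...,2]
    print("ledge z", np.nanmedian(z[(abs(z)<.02)&(x>.2)&(x<.9)&(abs(y)<.5)]))
    s=(z>.2)&(z<.3)&(x>.45)&(x<.9)&(abs(y)<.28); p=w[s]; 
    print("pipe fit x=a*y+b",np.polyfit(p[:,1],p[:,0],1),"zmax",p[:,2].max(),"zmin",p[:,2].min())
    s=(z>.005)&(z<.014)&(x>.53)&(x<.8)&(abs(y)<.32)
    # tray pixels by colour
    f=cv2.cvtColor(c["frame"],cv2.COLOR_BGR2HSV); s&=(f[...,0]<22)&(f[...,1]>90); p=w[s]
    yy=np.sort(p[:,1]); g=np.where(np.diff(yy)>.008)[0]; print("tray y",yy[0],yy[-1],[(yy[i],yy[i+1]) for i in g])
    for sg in [p[:,1]>.0,p[:,1]<-.03]:
        q=p[sg]; print("tray rect",cv2.minAreaRect(q[:,:2].astype(np.float32)),len(q))
E
```

```text
top
px 435 172 n 41 ztop 0.099 topmean [ 0.6139 -0.3447] mid [ 0.6161 -0.3461] circ 0.6165 -0.3464 r0.0107 ext [0.021 0.022 0.087]
px 387 173 n 47 ztop 0.081 topmean [ 0.6101 -0.164 ] mid [ 0.6094 -0.1644] circ 0.6130 -0.1644 r0.0168 ext [0.015 0.038 0.062]
px 318 177 n 52 ztop 0.059 topmean [0.5956 0.1062] mid [0.5935 0.1024] circ 0.5990 0.1023 r0.0177 ext [0.02  0.039 0.039]
px 269 180 n 23 ztop 0.097 topmean [0.58   0.2843] mid [0.5818 0.2851] circ 0.5818 0.2851 r0.0095 ext [0.02  0.023 0.086]
px 274 207 n 93 ztop 0.051 topmean [0.4775 0.27  ] mid [0.4772 0.2707] circ 0.4760 0.2704 r0.0200 ext [0.038 0.04  0.025]
px 320 210 n 90 ztop 0.076 topmean [0.4657 0.0913] mid [0.4671 0.0915] circ 0.4668 0.0914 r0.0199 ext [0.034 0.038 0.022]
px 367 212 n 101 ztop 0.075 topmean [ 0.4646 -0.0873] mid [ 0.4637 -0.0872] circ 0.4635 -0.0863 r0.0194 ext [0.038 0.038 0.059]
px 416 211 n 98 ztop 0.052 topmean [ 0.4687 -0.2763] mid [ 0.4685 -0.2755] circ 0.4693 -0.2751 r0.0198 ext [0.035 0.04  0.033]
px 348 232 n 233 ztop 0.045 topmean [ 0.3906 -0.0139] mid [ 0.3852 -0.0109] circ 0.3850 -0.0118 r0.
[... 1692 characters left out ...]
4 -0.1607] mid [ 0.6226 -0.16  ] circ 0.6223 -0.1596 r0.0223 ext [0.044 0.04  0.062]
px 150 264 n 473 ztop 0.102 topmean [ 0.6397 -0.3476] mid [ 0.6367 -0.349 ] circ 0.6308 -0.3488 r0.0169 ext [0.02  0.034 0.09 ]
ledge z 0.0012756657533016815
pipe fit x=a*y+b [-0.05843939  0.61796854] zmax 0.27338331406356053 zmin 0.23117428368582119
tray y -0.28669547968246917 0.23891306568673298 [(np.float64(-0.03677261366479329), np.float64(-0.013686031511862335))]
tray rect ((0.6051468253135681, 0.1185806393623352), (0.07519125193357468, 0.24049341678619385), 3.318478584289551) 1284
tray rect ((0.6225864887237549, -0.16202674806118011), (0.07324294000864029, 0.24892018735408783), 3.3097102642059326) 1705
```

```bash
cat >> h.py <<'E'
from scipy.spatial.transform import Rotation as Ro
def go(target,yaw=None,lean=35,back=0,s=None):
    """grasp target -> remaining shift in tool-axis units (20mm) and turn units (4deg)"""
    from plant import r
    s=s or r.get_state(); R=Ro.from_euler('xyz',s["eef_rot"],degrees=True)
    G=Ro.from_euler('xyz',[180,-lean,yaw],degrees=True); z=G.apply([0,0,1])
    p=np.array(target)-(0.003+back)*z
    print("t %.1f"%s["time_s"],"tcp",s["tcp_pos"].round(4),"rpy",s["eef_rot"].round(1),"J",s["joints"].round(0),"w %.4f"%s["gripper_width"],"F",s["contact_force"].round(1))
    print("goal tcp",p.round(4),"shift units now-axes",(R.inv().apply(p-s["tcp_pos"])/.02).round(2),"goal-axes",(G.inv().apply(p-s["tcp_pos"])/.02).round(2),"turn units",((R.inv()*G).as_rotvec(degrees=True)/4).round(2))
E
python3 - <<'E'
from plant import r,vision
c=vision.capture("wrist"); print(c["hand_eye"].round(3))
E
python3 -m pendant '[[[1,0.95,0,0,0,0,1],[1,0.95,0,0,0,0,1],[1,0.95,0,0,0,0,1],[1,0.95,0,0,0,0,1],[1,0.95,0,0,0,0,1],[1,0.95,0,0,0,0,1],[1,0.95,0,0,0,0,1],[1,0.95,0,0,0,0,1]]]' 30
python3 -c "
from h import *; go([.477,.272,.030],15,35,.1)"
```

```text
[[ 0.001  0.959  0.282  0.076]
 [ 1.    -0.001  0.    -0.001]
 [ 0.     0.282 -0.959 -0.136]
 [ 0.     0.     0.     1.   ]]
time_s: 0.95
tcp_pos: [0.2834, 0.4668, 0.2484]
eef_rot: [180.0, 0.0, -14.1]
contact_force: [0.6, 0.9, 0.7]
gripper_width: 0.0873
gripper_force: 0.0
t 0.9 tcp [0.2834 0.4668 0.2484] rpy [180.    0.  -14.1] J [ 79.   8. -16.  -0. -66.  -3.] w 0.0873 F [0.6 0.9 0.7]
goal tcp [0.4199 0.2567 0.1144] shift units now-axes [9.19 8.52 6.7 ] goal-axes [-0.67 11.92  7.71] turn units [ 2.23  8.56 -7.05]
```

The wrist camera sits on the tool's +x side, which would face the pipe when leaning. I'll use the half-turned grasp so the camera stays on the robot's side.

```bash
sed -i "s/G=Ro.from_euler('xyz',\[180,-lean,yaw\],degrees=True)/G=Ro.from_euler('xyz',[180,-lean,yaw],degrees=True)*Ro.from_euler('z',180,degrees=True)/" h.py
python3 -m pendant '[[[1,0.95,0,0,0,0,1],[1,0.95,0,0,0,0,1],[1,0.95,0,0,0,0,1],[1,0.95,0,0,0,0,1],[1,0.95,0,0,0,0,1],[1,0.95,0,0,0,0,1],[1,0.95,0,0,0,0,1],[1,0.95,0,0,0,0,1]]]'
for i in 1; do python3 -m pendant '[[[0,0,0,0,0,1,1],[0,0,0,0,0,1,1],[0,0,0,0,0,1,1],[0,0,0,0,0,1,1],[0,0,0,0,0,1,1],[0,0,0,0,0,1,1],[0,0,0,0,0,1,1],[0,0,0,0,0,1,1]]]'; done
python3 -c "
from h import *; go([.477,.272,.030],15,35,.1)"
```

```text
time_s: 1.75
tcp_pos: [0.4013, 0.2804, 0.2485]
eef_rot: [180.0, 0.0, -14.1]
contact_force: [1.3, 0.2, -0.3]
gripper_width: 0.0877
gripper_force: 0.0
time_s: 2.55
tcp_pos: [0.4008, 0.2814, 0.2484]
eef_rot: [180.0, 0.0, -46.3]
contact_force: [0.0, -1.0, -0.7]
gripper_width: 0.0877
gripper_force: 0.0
t 2.5 tcp [0.4008 0.2814 0.2484] rpy [180.    0.  -46.3] J [ 58.   3. -22.  -0. -65. -14.] w 0.0877 F [ 0.  -1.  -0.7]
goal tcp [0.4199 0.2567 0.1144] shift units now-axes [1.55 0.16 6.7 ] goal-axes [ 3.35 -1.44  5.84] turn units [ 9.02 -5.35 28.59]
```

```bash
python3 -m pendant '[[[0,0,0,0,0,1,1],[0,0,0,0,0,1,1],[0,0,0,0,0,1,1],[0,0,0,0,0,1,1],[0,0,0,0,0,1,1],[0,0,0,0,0,1,1],[0,0,0,0,0,1,1],[0,0,0,0,0,1,1]]]' >/dev/null
python3 -m pendant '[[[0,0,0,0,0,1,1],[0,0,0,0,0,1,1],[0,0,0,0,0,1,1],[0,0,0,0,0,1,1],[0,0,0,0,0,1,1],[0,0,0,0,0,1,1],[0,0,0,0,0,1,1],[0,0,0,0,0,1,1]]]' >/dev/null
python3 -m pendant '[[[0,0,0,0,0,1,1],[0,0,0,0,0,1,1],[0,0,0,0,0,1,1],[0,0,0,0,0,1,1],[0,0,0,0,0,1,1],[0,0,0,0,0,1,1],[0,0,0,0,0,1,1],[0,0,0,0,0,1,1]]]' 
python3 -c "
from h import *; go([.477,.272,.030],15,35,.1)"
```

```text
time_s: 4.95
tcp_pos: [0.4008, 0.2814, 0.2484]
eef_rot: [-180.0, -0.0, -142.3]
contact_force: [0.5, -0.6, -0.5]
gripper_width: 0.0879
gripper_force: 0.0
t 5.0 tcp [0.4008 0.2814 0.2484] rpy [-180.    -0.  -142.3] J [  58.    3.  -22.   -0.  -65. -110.] w 0.0879 F [ 0.5 -0.6 -0.5]
goal tcp [0.4199 0.2567 0.1144] shift units now-axes [-0.   -1.56  6.7 ] goal-axes [ 3.35 -1.44  5.84] turn units [ 1.73 -8.64  5.5 ]
```

```bash
python3 -m pendant '[[[0,0,0,0.2,-1,0.64,1],[0,0,0,0.2,-1,0.64,1],[0,0,0,0.2,-1,0.64,1],[0,0,0,0.2,-1,0.64,1],[0,0,0,0.2,-1,0.64,1],[0,0,0,0.2,-1,0.64,1],[0,0,0,0.2,-1,0.64,1],[0,0,0,0.2,-1,0.64,1]]]'
python3 -c "
from h import *; go([.477,.272,.030],15,35,.1)"
```

```text
time_s: 5.75
tcp_pos: [0.411, 0.2621, 0.2541]
eef_rot: [179.9, 31.3, -161.1]
contact_force: [-45.5, -63.4, -93.6]
gripper_width: 0.0876
gripper_force: 0.0
t 5.8 tcp [0.411  0.2621 0.2541] rpy [ 179.9   31.3 -161.1] J [  66.  -14.  -58.   46.  -32. -174.] w 0.0876 F [-45.5 -63.4 -93.6]
goal tcp [0.4199 0.2567 0.1144] shift units now-axes [ 3.34 -0.41  6.15] goal-axes [ 3.71 -0.38  5.93] turn units [ 0.56 -0.94  0.81]
```

The wrist is against its J3 and J6 limits and reads a high force. I'll back out now, then fit the kinematics before leaning again.

```bash
python3 -c "
from plant import r; s=r.get_state(); print(s['joints'],s['joint_torque'].round(1),s['moment'])"
python3 -m pendant '[[[0,0,0,-0.1,0.5,-0.32,1],[0,0,0,-0.2,1,-0.64,1],[0,0,0,-0.2,1,-0.64,1],[0,0,0,-0.2,1,-0.64,1],[0,0,0,0,0,0,1],[0,0,0,0,0,0,1],[0,0,0,0,0,0,1],[0,0,0,0,0,0,1]]]'
python3 -c "
from plant import r; s=r.get_state(); print(s['joints'],s['joint_torque'].round(1),s['moment'])"
```

```text
[  65.95082794  -14.28672779  -58.30670705   45.79284345  -31.86246613
 -173.66525863] [  7.5  -3.8  10.4  11.    1.2 -14.6] [-13.00769875  18.60970198  -4.20451231]
time_s: 6.55
tcp_pos: [0.4115, 0.2592, 0.2533]
eef_rot: [-179.0, 17.0, -151.9]
contact_force: [0.1, -0.8, -0.2]
gripper_width: 0.0877
gripper_force: 0.0
[  63.23346348   -8.19583237  -39.70335969   14.75354799  -45.96020709
 -134.37865694] [ -0.1 -16.2  28.3   6.6   0.6  -0. ] [-0.31992398  0.72209772 -0.01892014]
```

Run:
```python
from plant import r, vision
import cv2
c=vision.capture("scene"); cv2.imwrite("pics/scene1.png",c["frame"])
```

```text
(no output)
```

View pics/scene1.png

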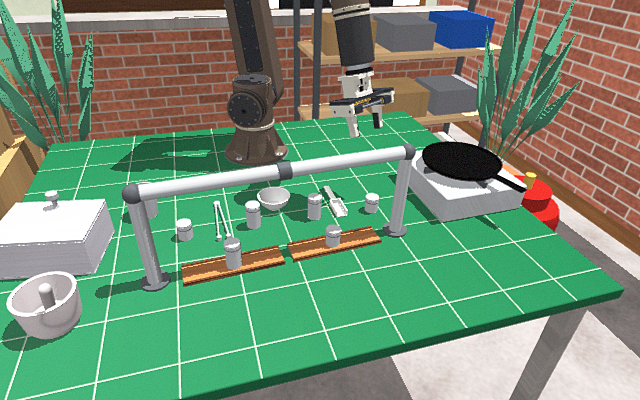

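The scene is intact: all pots are standing, and the gripper hovers near (365,100), partly leaned. I'll fit a kinematic model from the logged joint and pose pairs.

```bash
cat > kin.py <<'E'
import numpy as np
from scipy.optimize import least_squares
from scipy.spatial.transform import Rotation as Ro
LO=np.array([-176.03,-82.01,-58.28,-173.87,-174.79,-173.66]);HI=np.array([176.03,121.73,71.71,95.51,-0.11,173.66])
AX=np.array([[0,0,1],[0,1,0],[0,-1,0],[1,0,0],[0,-1,0],[1,0,0]],float)
def fk(q,P,sg=(1,1)):
    # P: a1,h,L2x,L2z,e(z),d1(y),F,d2(y),e2(z),T, tooly, toolz
    off=[np.zeros(3),np.array([P[0],0,P[1]]),np.array([P[2],0,P[3]]),np.array([0,P[5],P[4]]),np.array([P[6],P[7],P[8]]),np.zeros(3)]
    R=Ro.identity();p=np.zeros(3)
    for i in range(6):
        p=p+R.apply(off[i]); s=sg[0] if i==3 else sg[1] if i==5 else 1
        R=R*Ro.from_rotvec(s*np.radians(q[i])*AX[i])
    return p+R.apply([P[9],0,0]),R
E
python3 - <<'E'
from kin import *
S=[([92.367,20.546,0.682,0,-70.136,-16.507],[.165,.655,.249],[180,0,-14.13],1),
([79,8,-16,0,-66,-3],[.2834,.4668,.2484],[180,0,-14.1],.2),
([58,3,-22,0,-65,-14],[.4008,.2814,.2484],[180,0,-46.3],.2),
([58,3,-22,0,-65,-110],[.4008,.2814,.2484],[180,0,-142.3],.2),
([65.951,-14.287,-58.307,45.793,-31.862,-173.665],[.411,.2621,.2541],[179.9,31.3,-161.1],1),
([63.2335,-8.1958,-39.7034,14.7535,-45.9602,-134.3787],[.4115,.2592,.2533],[-179,17,-151.9],1)]
for s4 in (1,-1):
  for s6 in (1,-1):
    M=None
    errs=[]
    for q,p,e,w in S:
        R=Ro.from_euler('xyz',e,degrees=True); A=fk(q,np.zeros(12),(s4,s6))[1]; T=A.inv()*R
        M=M or T
        errs.append(round(np.degrees((A*M).inv().__mul__(R).magnitude()),1))
    print(s4,s6,errs,M.as_matrix().round(2).tolist())
E
```

```text
1 1 [np.float64(0.0), np.float64(26.9), np.float64(4.7), np.float64(172.7), np.float64(132.1), np.float64(145.6)] [[0.0, -0.0, 1.0], [-0.84, 0.54, 0.0], [-0.54, -0.84, -0.0]]
1 -1 [np.float64(0.0), np.float64(0.1), np.float64(0.3), np.float64(0.3), np.float64(91.6), np.float64(29.5)] [[-0.0, -0.0, 1.0], [-1.0, -0.0, -0.0], [0.0, -1.0, -0.0]]
-1 1 [np.float64(0.0), np.float64(26.9), np.float64(4.7), np.float64(172.7), np.float64(45.7), np.float64(124.2)] [[0.0, -0.0, 1.0], [-0.84, 0.54, 0.0], [-0.54, -0.84, -0.0]]
-1 -1 [np.float64(0.0), np.float64(0.1), np.float64(0.3), np.float64(0.3), np.float64(0.0), np.float64(0.1)] [[-0.0, -0.0, 1.0], [-1.0, -0.0, -0.0], [0.0, -1.0, -0.0]]
```

```bash
cat > fit.py <<'E'
from kin import *
S=[([92.367,20.546,0.682,0,-70.136,-16.507],[.165,.655,.249],1),
([79,8,-16,0,-66,-3],[.2834,.4668,.2484],.15),
([58,3,-22,0,-65,-14],[.4008,.2814,.2484],.15),
([65.951,-14.287,-58.307,45.793,-31.862,-173.665],[.411,.2621,.2541],1),
([63.2335,-8.1958,-39.7034,14.7535,-45.9602,-134.3787],[.4115,.2592,.2533],1)]
import json,os
if os.path.exists("s.json"): S+= [tuple(x) for x in json.load(open("s.json"))]
P0=np.array([0,.35,0,.45,0,-.19,.4,0,0,.3,0,0])
def f(P): return np.concatenate([w*(fk(q,P,(-1,-1))[0]-p)*1000 for q,p,w in S]+[(P-P0)*[20,10,30,10,20,10,10,30,30,10,1,1]])
o=least_squares(f,P0); P=o.x; np.save("P.npy",P)
print(P.round(4)); print([((fk(q,P,(-1,-1))[0]-p)*1000).round(1).tolist() for q,p,w in S])
E
python3 fit.py
```

```text
[ 0.0566  0.1703 -0.0117  0.6116 -0.0061 -0.0198  0.4091 -0.1723  0.0135
  0.3661  0.      0.    ]
[[0.2, -0.1, -0.1], [1.9, -5.9, 3.4], [1.0, -0.9, 0.9], [0.2, -0.4, -0.1], [-0.4, 0.7, 0.2]]
```

```bash
cat >> kin.py <<'E'
import os
M=Ro.from_matrix([[0,0,1],[-1,0,0],[0,-1,0]])
def pose(grasp,yaw,lean,flip,back=0.):
    G=Ro.from_euler('xyz',[180,-lean,yaw],degrees=True)
    if flip: G=G*Ro.from_euler('z',180,degrees=True)
    return np.array(grasp)-(.003+back)*G.apply([0,0,1]),G
SEED=[[50,0,-30,0,-50,-100],[20,20,-30,30,-60,60],[20,20,-30,-60,-60,-60],[0,20,-20,60,-60,-120],[0,0,0,-90,-90,100]]
def ik(p,G,P,seed=None,m=2):
    best=None
    for s in ([seed] if seed is not None else SEED):
        def f(q):
            a,R=fk(q,P,(-1,-1)); return np.r_[(a-p)*20,((R*M).inv()*G).as_rotvec()*5,(q-np.array(s))*1e-5]
        o=least_squares(f,np.clip(s,LO+m+.1,HI-m-.1),bounds=(LO+m,HI-m))
        e=np.linalg.norm(o.fun[:3]/20)*1000; a=np.degrees(np.linalg.norm(o.fun[3:6])/5)
        if best is None or e+5*a<best[0]-.5: best=(e+5*a,e,a,o.x)
    return best
PK=dict(S1=(.477,.272,.030),S2=(.4705,-.2745,.030),T1=(.468,.093,.054),T2=(.464,-.0865,.054))
t=np.array([-.0582,.9983,0])
CS=np.array([.605,.1055,.006]);CT=np.array([.622,-.160,.006]);OFF=.074
PL=dict(S1=CS+OFF*t+[0,0,.03],S2=CS-OFF*t+[0,0,.03],T1=CT+OFF*t+[0,0,.054],T2=CT-OFF*t+[0,0,.054])
E
cat > scan.py <<'E'
from kin import *
P=np.load("P.npy")
print("PLACE")
for k in PL:
    for flip in (0,1):
        for lean in (30,35):
            print(k,flip,lean,[(yaw,[round(max(ik(*pose(PL[k],yaw,lean,flip,b),P)[:1]),0) for b in (0,.1)]) for yaw in (-15,0,15)])
print("PICK")
for k in PK:
    for flip in (0,1):
        for lean in (30,35):
            print(k,flip,lean,[(yaw,[round(max(ik(*pose(PK[k],yaw,lean,flip,b),P)[:1]),0) for b in (0,.1)]) for yaw in (-90,-60,-30,0,30,60,90)])
E
time python3 scan.py
```

```text
PLACE
S1 0 30 [(-15, [np.float64(51.0), np.float64(28.0)]), (0, [np.float64(10.0), np.float64(43.0)]), (15, [np.float64(32.0), np.float64(49.0)])]
S1 0 35 [(-15, [np.float64(72.0), np.float64(55.0)]), (0, [np.float64(17.0), np.float64(15.0)]), (15, [np.float64(20.0), np.float64(45.0)])]
S1 1 30 [(-15, [np.float64(51.0), np.float64(28.0)]), (0, [np.float64(10.0), np.float64(43.0)]), (15, [np.float64(32.0), np.float64(49.0)])]
S1 1 35 [(-15, [np.float64(63.0), np.float64(55.0)]), (0, [np.float64(21.0), np.float64(15.0)]), (15, [np.float64(20.0), np.float64(45.0)])]
S2 0 30 [(-15, [np.float64(77.0), np.float64(57.0)]), (0, [np.float64(28.0), np.float64(54.0)]), (15, [np.float64(17.0), np.float64(18.0)])]
S2 0 35 [(-15, [np.float64(78.0), np.float64(90.0)]), (0, [np.float64(15.0), np.float64(41.0)]), (15, [np.float64(7.0), np.float64(23.0)])]
S2 1 30 [(-15, [np.float64(13.0), np.float64(42.0)]), (0, [np.float64(28.0), np.float64(54.0)]), (15, [np.float64(17.0), np.float64(18.0)])]
S2 1 35 [(-15, [np.float64(26.0), np.float64(17.0)]), (0, [np.float64(15.0), np.float64(41.0)]), (15, [np.fl
[... 5475 characters left out ...]
loat64(0.0), np.float64(0.0)])]
T2 1 30 [(-90, [np.float64(15.0), np.float64(0.0)]), (-60, [np.float64(91.0), np.float64(45.0)]), (-30, [np.float64(10.0), np.float64(96.0)]), (0, [np.float64(30.0), np.float64(51.0)]), (30, [np.float64(0.0), np.float64(0.0)]), (60, [np.float64(0.0), np.float64(0.0)]), (90, [np.float64(0.0), np.float64(0.0)])]
T2 1 35 [(-90, [np.float64(19.0), np.float64(0.0)]), (-60, [np.float64(109.0), np.float64(65.0)]), (-30, [np.float64(26.0), np.float64(129.0)]), (0, [np.float64(10.0), np.float64(58.0)]), (30, [np.float64(0.0), np.float64(0.0)]), (60, [np.float64(0.0), np.float64(0.0)]), (90, [np.float64(0.0), np.float64(0.0)])]
real	0m32.722s
user	0m33.172s
sys	0m0.064s
```

```bash
cat > log.py <<'E'
import json,os
from plant import r
L=json.load(open("s.json")) if os.path.exists("s.json") else []
s=r.get_state(); L.append([s["joints"].tolist(),s["tcp_pos"].tolist(),1]); json.dump(L,open("s.json","w"))
print("t %.1f"%s["time_s"],s["tcp_pos"].round(3),s["eef_rot"].round(1),s["joints"].round(0),"F",s["contact_force"].round(0))
E
python3 -m pendant '[[[0,0,0,0,1,0,1],[0,0,0,0,1,0,1],[0,0,0,0,1,0,1],[0,0,0,0,1,0,1],[0,0,0,0,1,0,1],[0,0,0,0,1,0,1],[0,0,0,0,1,0,1],[0,0,0,0,1,0,1]]]' >/dev/null; python3 log.py
python3 -m pendant '[[[0,0,0,1,0,0,1],[0,0,0,1,0,0,1],[0,0,0,1,0,0,1],[0,0,0,1,0,0,1],[0,0,0,1,0,0,1],[0,0,0,1,0,0,1],[0,0,0,0,0,0,1],[0,0,0,0,0,0,1]]]' >/dev/null; python3 log.py
python3 -m pendant '[[[0,-1,0,-1,0,0,1],[0,-1,0,-1,0,0,1],[0,-1,0,-1,0,0,1],[0,-1,0,-1,0,0,1],[0,-1,0,-1,0,0,1],[0,-1,0,-1,0,0,1],[0,-1,0,-1,0,0,1],[0,-1,0,-1,0,0,1]]]' >/dev/null; python3 log.py
python3 fit.py
```

```text
t 7.4 [0.412 0.26  0.254] [-179.   -15.1 -152.4] [  51.   12.  -10.   -5.  -82. -112.] F [-0.  0.  0.]
t 8.2 [0.412 0.26  0.253] [-155.   -15.  -152.3] [  64.   15.  -17.   11.  -85. -127.] F [1. 1. 0.]
t 9.0 [0.491 0.125 0.284] [ 172.8  -14.8 -152.4] [ 30.  13.  -3.  -8. -88. -92.] F [ 0.  1. -0.]
[ 0.0048  0.1974  0.      0.6018 -0.0012 -0.0032  0.4585 -0.1886  0.0015
  0.357   0.      0.    ]
[[-0.1, -0.2, -0.6], [1.7, -5.1, 1.7], [1.4, 0.3, -0.5], [0.1, -0.3, -0.2], [0.0, 0.4, 0.0], [0.1, 0.1, 0.3], [-0.1, 0.0, 0.4], [0.0, -0.1, 0.0]]
```

The model now fits to better than 1 mm. Next I'll search for reachable lean headings, using more seeds.

```bash
cat > scan2.py <<'E'
from kin import *
from concurrent.futures import ProcessPoolExecutor
P=np.load("P.npy"); rng=np.random.default_rng(0)
SE=[list(LO+(HI-LO)*rng.random(6)) for _ in range(14)]+SEED
def sols(a):
    k,place,yaw,lean=a
    g=(PL if place else PK)[k]; out=[]
    for s in SE:
        b=ik(*pose(g,yaw,lean,0,.0),P,seed=s,m=3)
        if b[0]<1.5:
            c=ik(*pose(g,yaw,lean,0,.08),P,seed=b[3],m=3)
            if c[0]<1.5 and not any(np.abs(b[3]-o).max()<3 for o in out): out.append(b[3])
    return a,out
if __name__=="__main__":
    jobs=[(k,1,y,35) for k in PL for y in (-35,-20,-10,0,10,20,35)]+[(k,0,y,35) for k in PK for y in range(-150,181,30)]
    with ProcessPoolExecutor() as ex:
        for a,o in ex.map(sols,jobs):
            if o: print(a[0],"place" if a[1] else "pick",a[2],[x.round(0).astype(int).tolist() for x in o])
E
time python3 scan2.py
```

```text
S1 place 35 [[28, 20, -30, -41, -6, 136]]
S2 place 35 [[4, 20, -25, -52, -22, 166]]
T1 place 10 [[6, 17, -34, -30, -4, 122]]
T1 place 20 [[-3, 18, -26, -45, -18, 152]]
T2 place 0 [[-9, 21, -27, -33, -10, 131]]
T2 place 10 [[-16, 22, -20, -43, -22, 153]]
T2 place 20 [[-20, 23, -16, -46, -31, 167]]
S1 pick -150 [[44, 42, 0, -8, -83, -101]]
S1 pick -120 [[53, 40, -8, 4, -77, -85]]
S1 pick -90 [[61, 36, -22, 18, -64, -73]]
S1 pick -60 [[65, 30, -41, 39, -48, -69]]
S1 pick 90 [[23, 23, -21, -51, -43, -165]]
S1 pick 120 [[24, 30, -11, -41, -61, -149]]
S1 pick 150 [[29, 36, -3, -31, -74, -134]]
S1 pick 180 [[36, 40, 2, -20, -82, -118]]
S2 pick -150 [[1, 36, -23, 18, -64, -74]]
S2 pick -120 [[5, 30, -42, 39, -48, -69]]
S2 pick 30 [[-37, 23, -22, -51, -43, -165]]
S2 pick 60 [[-36, 30, -12, -41, -60, -149]]
S2 pick 90 [[-31, 36, -3, -31, -74, -134]]
S2 pick 120 [[-24, 40, 1, -20, -82, -118]]
S2 pick 150 [[-16, 41, 0, -8, -83, -101]]
S2 pick 180 [[-7, 40, -9, 4, -76, -85]]
T1 pick -150 [[33, 34, -13, -2, -77, -92]]
T1 pick -120 [[43, 32, -25, 11, -68, -80]]
T1 pick -90 [[51, 26, -41, 27, -55, -72]]
T1 pick 90 [[3, 21, -22, -45, -54, -154]]
T1 pick 120 [[7, 27, -14, -35, -68, -139]]
T1 pick 150 [[15, 32, -8, -25, -77, -123]]
T1 pick 180 [[24, 35, -8, -14, -80, -108]]
T2 pick -150 [[19, 32, -22, 7, -71, -83]]
T2 pick -120 [[27, 28, -36, 21, -58, -74]]
T2 pick -90 [[31, 21, -55, 45, -44, -72]]
T2 pick 60 [[-19, 19, -26, -48, -50, -158]]
T2 pick 90 [[-16, 25, -17, -38, -65, -142]]
T2 pick 120 [[-9, 31, -10, -27, -75, -127]]
T2 pick 150 [[0, 34, -8, -17, -80, -112]]
T2 pick 180 [[9, 34, -12, -5, -78, -96]]
real	0m6.954s
user	0m26.198s
sys	0m0.101s
```

```bash
cat > plan.py <<'E'
from kin import *
P=np.load("P.npy"); rng=np.random.default_rng(1)
SE=[list(LO+(HI-LO)*rng.random(6)) for _ in range(10)]+SEED+[[28,20,-30,-41,-6,136],[4,20,-25,-52,-22,166],[0,21,-22,-45,-54,-154]]
mid=np.array([.6085-.0005,-.0273,0]); # pipe middle
pm=np.array([(CS[0]+CT[0])/2-.005,(CS[1]+CT[1])/2,.25])
def cyl(p,c,r,z0,z1):
    d=np.hypot(p[:,0]-c[0],p[:,1]-c[1])-r; dz=np.maximum(z0-p[:,2],p[:,2]-z1)
    return np.where((d>0)&(dz>0),np.hypot(d,dz),np.maximum(d,dz))
def pipe(p):
    v=p-pm; a=v@t; return np.where(abs(a)<.35,np.linalg.norm(v-np.outer(a,t),axis=1)-.017,9)
def box(x0,x1,y0,y1,z0,z1,n=7):
    g=np.stack(np.meshgrid(np.linspace(x0,x1,n),np.linspace(y0,y1,n*2),np.linspace(z0,z1,n)),-1).reshape(-1,3); return g
# tool frame points, TCP origin
BODY=box(-.039,.039,-.0965,.0965,-.14,-.044); CAM=box(.056,.096,-.025,.025,-.16,-.12,4)
def FING(w): return np.vstack([box(-.011,.011,s*w/2,s*(w/2+.021),-.044,.022,5) for s in (1,-1)])
AXS=np.array([[0,0,z] for z in np.linspace(-.40,-.14,20)])  # wrist, radius .045
LEG=[(pm[:2]+s*.325*t[:2],.017,0,.25) for s in (1,-1)]
BY=[((.385,-.011),.05,0,.044),((.333,-.375),.037,0,.091)]
def pot(c,h,z=0): return (tuple(c[:2]),.02,z,z+h)
def clear(grasp,yaw,lean,flip,obs,w=.04,back=0.):
    p,G=pose(grasp,yaw,lean,flip,back); out={}
    for n,g,rad in (("body",BODY,0),("cam",CAM,0),("fing",FING(w),0),("wr",AXS,.045)):
        q=G.apply(g)+p
        out[n]=[min([cyl(q,*o).min() for o in obs+LEG]+[9])-rad,pipe(q).min()-rad]
    return {k:[int(round(1000*v)) for v in x] for k,x in out.items()}
def sols(g,yaw,lean,flip,backs=(0.,.08),m=3):
    out=[]
    for s in SE:
        b=ik(*pose(g,yaw,lean,flip,backs[0]),P,seed=s,m=m)
        if b[0]<1.5 and not any(np.abs(b[3]-o).max()<3 for o in out):
            if all(ik(*pose(g,yaw,lean,flip,k),P,seed=b[3],m=m)[0]<1.5 for k in backs[1:]): out.append(b[3])
    return out
E
cat > s3.py <<'E'
from plan import *
from concurrent.futures import ProcessPoolExecutor
OB=dict(S1=[pot(CS,.048,.006)],S2=[pot(CS,.048,.006),pot(PL["S1"],.048,.006)],T1=[pot(CT,.072,.006),pot(PL["S2"],.048,.006)],T2=[pot(CT,.072,.006),pot(PL["T1"],.072,.006)])
GH=dict(S1=.034,S2=.034,T1=.056,T2=.056)
def f(a):
    k,y,l,fl=a; g=np.r_[PL[k][:2],.006+GH[k]]
    s=sols(g,y,l,fl)
    return a,s,clear(g,y,l,fl,OB[k],.046) if s else None
if __name__=="__main__":
    J=[(k,y,l,fl) for k in PL for y in range(-10,46,5) for l in (28,31,34,37) for fl in (0,1)]
    with ProcessPoolExecutor() as ex:
        for a,s,c in ex.map(f,J):
            if s and min(min(v) for v in c.values())>2: print(a,[x.round(0).astype(int).tolist() for x in s],c)
E
time python3 s3.py
```

```text
('S1', 35, 28, 0) [[34, 20, -38, -8, -3, 99]] {'body': [9, 49], 'cam': [67, 4], 'fing': [9, 146], 'wr': [78, 21]}
('S1', 35, 28, 1) [[34, 20, -38, -8, -3, -81]] {'body': [9, 49], 'cam': [90, 112], 'fing': [9, 146], 'wr': [78, 21]}
('S1', 35, 31, 0) [[33, 20, -36, -19, -3, 111]] {'body': [6, 50], 'cam': [70, 4], 'fing': [7, 147], 'wr': [75, 30]}
('S1', 35, 31, 1) [[33, 20, -36, -19, -3, -69]] {'body': [6, 50], 'cam': [88, 120], 'fing': [7, 147], 'wr': [75, 30]}
('S1', 35, 34, 0) [[30, 20, -32, -34, -5, 128]] {'body': [3, 53], 'cam': [74, 4], 'fing': [6, 148], 'wr': [73, 39]}
('S1', 35, 34, 1) [[30, 20, -32, -34, -5, -52]] {'body': [3, 53], 'cam': [86, 129], 'fing': [6, 148], 'wr': [73, 39]}
('S1', 40, 28, 0) [[30, 20, -31, -23, -12, 121]] {'body': [9, 48], 'cam': [66, 4], 'fing': [9, 147], 'wr': [75, 17]}
('S1', 40, 28, 1) [[30, 20, -31, -23, -12, -59]] {'body': [9, 48], 'cam': [86, 106], 'fing': [9, 147], 'wr': [75, 17]}
('S1', 40, 31, 0) [[28, 20, -30, -32, -11, 131]] {'body': [6, 50], 'cam': [70, 4], 'fing': [8, 147], 'wr': [73, 25]}
('S1', 40, 31, 1) [[28, 20, -30, -32, -11, -49]]
[... 9249 characters left out ...]
: [120, 139], 'fing': [10, 126], 'wr': [75, 38]}
('T2', 5, 37, 1) [[-15, 21, -22, -46, -17, -29]] {'body': [4, 51], 'cam': [121, 147], 'fing': [10, 127], 'wr': [78, 47]}
('T2', 10, 28, 1) [[-11, 22, -22, -26, -22, -47]] {'body': [3, 29], 'cam': [110, 119], 'fing': [10, 124], 'wr': [64, 21]}
('T2', 10, 31, 1) [[-13, 21, -21, -33, -21, -39]] {'body': [3, 34], 'cam': [113, 128], 'fing': [10, 125], 'wr': [66, 30]}
('T2', 10, 34, 1) [[-15, 21, -21, -40, -21, -30]] {'body': [3, 39], 'cam': [115, 136], 'fing': [10, 126], 'wr': [69, 38]}
('T2', 10, 37, 1) [[-18, 21, -20, -48, -22, -21]] {'body': [3, 46], 'cam': [118, 145], 'fing': [10, 127], 'wr': [72, 46]}
real	0m40.508s
user	2m39.086s
sys	0m0.209s
```

```bash
cat > s4.py <<'E'
from plan import *
LEAN=30
GH=dict(S1=.036,S2=.036,T1=.056,T2=.056)
PLY=dict(S1=40,S2=35,T1=17,T2=2)
PL["T2"]=CT-.070*t
HT=dict(S1=.048,S2=.048,T1=.072,T2=.072)
order=["S1","S2","T1","T2"]
if __name__=="__main__":
  for i,k in enumerate(order):
    obs=BY+[pot(PK[j],HT[j]) for j in order[i+1:]]
    gp=np.r_[PK[k][:2],GH[k]]; gl=np.r_[PL[k][:2],.006+GH[k]]
    for y in range(20,121,10):
        s=sols(gp,y,LEAN,1,(0.,.05,.1),m=2)
        if not s: continue
        c=clear(gp,y,LEAN,1,obs,.088)
        for q0 in s:
            # path: lift to back .1 then interpolate to place hover (.1 back), then in
            q=q0; worst=0; mg=99; qs=[]
            for b in np.linspace(0,.1,6): r_=ik(*pose(gp,y,LEAN,1,b),P,seed=q,m=1); q=r_[3]; worst=max(worst,r_[0])
            for f in np.linspace(0,1,15):
                r_=ik(*pose(gp+f*(gl-gp),y+f*(PLY[k]-y),LEAN,1,.1),P,seed=q,m=1); mg=min(mg,(q-LO).min(),(HI-q).min()); worst=max(worst,r_[0]); q=r_[3]
            qh=q
            for b in np.linspace(.1,0,6): r_=ik(*pose(gl,PLY[k],LEAN,1,b),P,seed=q,m=1); q=r_[3]; worst=max(worst,r_[0])
            print(k,y,q0.round(0).astype(int).tolist(),"worst %.1f"%worst,"mg %.0f"%mg,"end",q.round(0).astype(int).tolist(),{n:v[0] for n,v in c.items()})
E
python3 s4.py
```

```text
S1 50 [47, 15, -42, -26, -3, -61] worst 0.5 mg 5 end [29, 20, -30, -28, -11, -53] {'body': 50, 'cam': 67, 'fing': 56, 'wr': 95}
S1 60 [38, 16, -33, -41, -17, -31] worst 0.0 mg 18 end [29, 20, -30, -28, -11, -53] {'body': 51, 'cam': 45, 'fing': 45, 'wr': 88}
S1 70 [33, 17, -29, -45, -26, -15] worst 0.0 mg 19 end [29, 20, -30, -28, -11, -53] {'body': 35, 'cam': 29, 'fing': 37, 'wr': 83}
S1 80 [30, 19, -26, -45, -33, -4] worst 0.0 mg 20 end [29, 20, -30, -28, -11, -53] {'body': 19, 'cam': 26, 'fing': 32, 'wr': 80}
S1 90 [28, 21, -22, -44, -40, 5] worst 0.0 mg 21 end [29, 20, -30, -28, -11, -53] {'body': 5, 'cam': 27, 'fing': 31, 'wr': 79}
S1 100 [27, 23, -19, -42, -46, 12] worst 0.0 mg 22 end [29, 20, -30, -28, -11, -53] {'body': 2, 'cam': 26, 'fing': 33, 'wr': 76}
S1 110 [27, 25, -16, -39, -52, 19] worst 0.0 mg 22 end [29, 20, -30, -28, -11, -53] {'body': 1, 'cam': 37, 'fing': 32, 'wr': 66}
S1 120 [27, 27, -13, -37, -57, 25] worst 0.0 mg 23 end [29, 20, -30, -28, -11, -53] {'body': -3, 'cam': 57, 'fing': 28, 'wr': 54}
S2 20 [-30, 19, -26, -45, -33, -4] worst 0.0 mg 27 end [10, 20, -27,
[... 3249 characters left out ...]
': 54, 'cam': 128, 'fing': -2, 'wr': 125}
T2 80 [-14, 21, -21, -37, -56, 27] worst 0.0 mg 25 end [-7, 21, -28, -21, -13, -62] {'body': 63, 'cam': 129, 'fing': 1, 'wr': 130}
T2 90 [-12, 23, -19, -34, -60, 33] worst 0.0 mg 26 end [-7, 21, -28, -21, -13, -62] {'body': 70, 'cam': 139, 'fing': 8, 'wr': 134}
T2 100 [-11, 25, -17, -31, -64, 39] worst 0.0 mg 26 end [-7, 21, -28, -21, -13, -62] {'body': 76, 'cam': 137, 'fing': 19, 'wr': 131}
T2 110 [-9, 26, -15, -28, -67, 44] worst 0.0 mg 27 end [-7, 21, -28, -21, -13, -62] {'body': 81, 'cam': 128, 'fing': 29, 'wr': 119}
T2 120 [-7, 28, -13, -25, -70, 50] worst 0.0 mg 28 end [-7, 21, -28, -21, -13, -62] {'body': 85, 'cam': 130, 'fing': 37, 'wr': 113}
```

```bash
cat > g.py <<'E'
from s4 import *
from plant import r
def go(grasp,yaw,back,n,lean=LEAN):
    s=r.get_state(); R=Ro.from_euler('xyz',s["eef_rot"],degrees=True); p=s["tcp_pos"]
    pg,G=pose(grasp,yaw,lean,1,back); rv=(R.inv()*G).as_rotvec()
    # constant per-row shift in the turning frame giving the wanted displacement
    A=np.mean([(R*Ro.from_rotvec(rv*i/n)).as_matrix() for i in range(n)],0)
    sh=np.linalg.solve(A,pg-p)/n/.02; tu=np.degrees(rv)/n/4
    q=s["joints"];mg=99;w=0
    for i in range(1,n+1):
        Ri=R*Ro.from_rotvec(rv*i/n); pi=p+sum((R*Ro.from_rotvec(rv*j/n)).apply(sh*.02) for j in range(i))
        o=ik(pi,Ri,P,seed=q,m=1); dq=np.abs(o[3]-q).max(); q=o[3]; w=max(w,o[0]); mg=min(mg,(q-LO).min(),(HI-q).min())
    print("t %.1f tcp"%s["time_s"],p.round(4),"rpy",s["eef_rot"].round(1),"w %.4f gf %.1f"%(s["gripper_width"],s["gripper_force"]),"F",s["contact_force"].round(1))
    print("n",n,"per-row shift",sh.round(3),"turn",tu.round(3),"| goal",pg.round(4),"ik err %.1f margin %.0f lastdq %.1f"%(w,mg,dq),q.round(0))
def pick(k,yaw,back,n): go(np.r_[PK[k][:2],GH[k]],yaw,back,n)
def place(k,back,n,dz=.001): go(np.r_[PL[k][:2],.006+GH[k]+dz],PLY[k],back,n)
E
python3 -c "
from g import *
pick('S1',60,.1,16)"
```

```text
t 9.0 tcp [0.4914 0.1251 0.284 ] rpy [ 172.8  -14.8 -152.4] w 0.0877 gf 0.0 F [ 0.   0.5 -0.3]
n 16 per-row shift [-0.062  0.25   0.55 ] turn [ 0.035 -0.646 -0.557] | goal [0.4512 0.2274 0.1252] ik err 0.0 margin 20 lastdq 7.6 [ 39.   3. -38. -27. -23. -47.]
```

```bash
python3 -m pendant '[[[-0.06,0.25,0.55,0.035,-0.65,-0.56,0.4],[-0.06,0.25,0.55,0.035,-0.65,-0.56,0.4],[-0.06,0.25,0.55,0.035,-0.65,-0.56,0.4],[-0.06,0.25,0.55,0.035,-0.65,-0.56,0.4],[-0.06,0.25,0.55,0.035,-0.65,-0.56,0.4],[-0.06,0.25,0.55,0.035,-0.65,-0.56,0.4],[-0.06,0.25,0.55,0.035,-0.65,-0.56,0.4],[-0.06,0.25,0.55,0.035,-0.65,-0.56,0.4]]]' 25 >/dev/null; python3 log.py
python3 -m pendant '[[[-0.06,0.25,0.55,0.035,-0.65,-0.56,0.4],[-0.06,0.25,0.55,0.035,-0.65,-0.56,0.4],[-0.06,0.25,0.55,0.035,-0.65,-0.56,0.4],[-0.06,0.25,0.55,0.035,-0.65,-0.56,0.4],[-0.06,0.25,0.55,0.035,-0.65,-0.56,0.4],[-0.06,0.25,0.55,0.035,-0.65,-0.56,0.4],[-0.06,0.25,0.55,0.035,-0.65,-0.56,0.4],[-0.06,0.25,0.55,0.035,-0.65,-0.56,0.4]]]' >/dev/null; python3 log.py; python3 fit.py | head -1
python3 -c "
from g import *
pick('S1',60,0,8)"
```

```text
t 9.8 [0.464 0.17  0.201] [ 173.2    8.2 -137.2] [ 37.   3. -25.  -9. -54. -79.] F [ 1. -1. -0.]
t 10.6 [0.45  0.227 0.124] [-179.7   30.2 -119.6] [ 39.   3. -38. -27. -23. -46.] F [-0. -0.  0.]
[ 4.000e-04  1.999e-01 -3.000e-04  6.015e-01 -7.000e-04 -1.000e-04
t 10.6 tcp [0.4501 0.2273 0.1243] rpy [-179.7   30.2 -119.6] w 0.0612 gf 0.0 F [-0.  -0.4  0.1]
n 8 per-row shift [-0.005 -0.005  0.622] turn [-0.003  0.006  0.011] | goal [0.4762 0.2707 0.0386] ik err 0.0 margin 17 lastdq 2.1 [ 38.  16. -33. -40. -17. -32.]
```

```bash
python3 -m pendant '[[[0,0,0.62,0,0,0,0.4],[0,0,0.62,0,0,0,0.4],[0,0,0.62,0,0,0,0.4],[0,0,0.62,0,0,0,0.4],[0,0,0.62,0,0,0,0.4],[0,0,0.62,0,0,0,0.4],[0,0,0.62,0,0,0.05,0.4],[0,0,0.62,0,0,0.05,0.4]]]'
python3 -m pendant '[[[0,0,0,0,0,0,-0.3],[0,0,0,0,0,0,-0.3],[0,0,0,0,0,0,-0.3],[0,0,0,0,0,0,-0.3],[0,0,0,0,0,0,-0.3],[0,0,0,0,0,0,-0.3],[0,0,0,0,0,0,-0.3],[0,0,0,0,0,0,-0.3]]]' 25
python3 -c "
from plant import vision
import cv2; cv2.imwrite('pics/w1.png',vision.capture('scene')['frame'][60:300,200:520])"
```

```text
time_s: 11.4
tcp_pos: [0.4756, 0.2709, 0.0369]
eef_rot: [179.9, 29.9, -120.2]
contact_force: [0.5, -0.5, -0.1]
gripper_width: 0.0615
gripper_force: 0.0
time_s: 12.2
tcp_pos: [0.4745, 0.2703, 0.0381]
eef_rot: [179.9, 30.0, -120.1]
contact_force: [-3.0, -2.1, 6.1]
gripper_width: 0.0395
gripper_force: 25.0
```

View pics/w1.png

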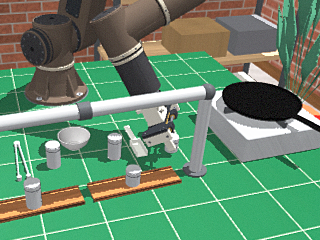

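```bash
python3 -m pendant '[[[0,0,-0.3,0,0,0,-0.3],[0,0,-0.6,0,0,0,-0.3],[0,0,-0.7,0,0,0,-0.3],[0,0,-0.7,0,0,0,-0.3],[0,0,-0.7,0,0,0,-0.3],[0,0,-0.7,0,0,0,-0.3],[0,0,-0.7,0,0,0,-0.3],[0,0,-0.6,0,0,0,-0.3]]]'
python3 -c "
from g import *
place('S1',.1,8,0)"
```

```text
time_s: 13.05
tcp_pos: [0.4492, 0.2266, 0.1251]
eef_rot: [179.9, 30.0, -120.1]
contact_force: [-0.1, -0.1, -1.5]
gripper_width: 0.0395
gripper_force: 25.0
t 13.1 tcp [0.4492 0.2266 0.1251] rpy [ 179.9   30.  -120.1] w 0.0395 gf 25.0 F [-0.1 -0.1 -1.5]
n 8 per-row shift [-0.061 -0.864 -0.01 ] turn [ 0.313 -0.001  0.538] | goal [0.5612 0.1463 0.1312] ik err 0.0 margin 18 lastdq 2.6 [ 30.   8. -35. -16. -18. -66.]
```

```bash
python3 -m pendant '[[[-0.06,-0.86,-0.01,0.31,0,0.54,-0.3],[-0.06,-0.86,-0.01,0.31,0,0.54,-0.3],[-0.06,-0.86,-0.01,0.31,0,0.54,-0.3],[-0.06,-0.86,-0.01,0.31,0,0.54,-0.3],[-0.06,-0.86,-0.01,0.31,0,0.54,-0.3],[-0.06,-0.86,-0.01,0.31,0,0.54,-0.3],[-0.06,-0.86,-0.01,0.31,0,0.54,-0.3],[-0.06,-0.86,-0.01,0.31,0,0.54,-0.3]]]'
python3 -c "
from g import *
place('S1',0,8,0)"
```

```text
time_s: 13.85
tcp_pos: [0.5613, 0.1465, 0.1304]
eef_rot: [179.9, 29.9, -140.2]
contact_force: [-0.3, 0.5, -1.8]
gripper_width: 0.0395
gripper_force: 25.0
t 13.8 tcp [0.5613 0.1465 0.1304] rpy [ 179.9   29.9 -140.2] w 0.0395 gf 25.0 F [-0.3  0.5 -1.8]
n 8 per-row shift [-0.002 -0.001  0.62 ] turn [ 0.001 -0.002 -0.005] | goal [0.5995 0.1784 0.0446] ik err 0.0 margin 12 lastdq 1.8 [ 29.  20. -30. -27. -12. -54.]
```

```bash
python3 -m pendant '[[[0,0,0.8,0,0,0,-0.3],[0,0,0.8,0,0,0,-0.3],[0,0,0.8,0,0,0,-0.3],[0,0,0.8,0,0,0,-0.3],[0,0,0.7,0,0,0,-0.3],[0,0,0.5,0,0,0,-0.3],[0,0,0.35,0,0,0,-0.3],[0,0,0.2,0,0,0,-0.3]]]'
python3 -c "
from g import *
place('S1',0,8,0)"
```

```text
time_s: 14.65
tcp_pos: [0.5988, 0.179, 0.0441]
eef_rot: [179.9, 29.9, -140.1]
contact_force: [-8.9, -3.5, 17.0]
gripper_width: 0.0396
gripper_force: 25.0
t 14.7 tcp [0.5988 0.179  0.0441] rpy [ 179.9   29.9 -140.1] w 0.0396 gf 25.0 F [-8.9 -3.5 17. ]
n 8 per-row shift [-0.002 -0.006 -0.002] turn [ 0.003 -0.003 -0.002] | goal [0.5995 0.1784 0.0446] ik err 0.0 margin 12 lastdq 0.0 [ 29.  20. -30. -27. -12. -54.]
```

```bash
python3 -m pendant '[[[0,0,0,0,0,0,0.06],[0,0,0,0,0,0,0.06],[0,0,0,0,0,0,0.06],[0,0,-0.3,0,0,0,0.06],[0,0,-0.6,0,0,0,0.06],[0,0,-0.8,0,0,0,0.06],[0,0,-1,0,0,0,0.06],[0,0,-1,0,0,0,0.06]]]'
python3 -c "
from g import *
pick('S2',70,.1,24)
w=cloud=None
import h; c=vision=None
from plant import vision
c=vision.capture('scene'); h.show(c,box=(.55,.7,-.28,.25),zr=(.03,.11),minn=60)
c=vision.capture('scene')
import cv2; cv2.imwrite('pics/s3.png',c['frame'][120:320,120:440])"
```

```text
time_s: 15.45
tcp_pos: [0.5699, 0.1546, 0.11]
eef_rot: [179.9, 29.9, -140.0]
contact_force: [-0.1, 0.2, -0.1]
gripper_width: 0.0467
gripper_force: 0.0
t 15.4 tcp [0.5699 0.1546 0.11  ] rpy [ 179.9   29.9 -140. ] w 0.0467 gf 0.0 F [-0.1  0.2 -0.1]
n 24 per-row shift [ 0.817 -0.386 -0.508] turn [-0.155 -0.    -0.271] | goal [ 0.4529 -0.3229  0.1252] ik err 0.0 margin 19 lastdq 2.3 [-36.  25.  -5. -30. -72.  29.]
px 358 227 n 203 ztop 0.056 topmean [0.6042 0.1803] mid [0.6021 0.1819] circ 0.6030 0.1812 r0.0216 ext [0.041 0.041 0.028]
px 333 232 n 212 ztop 0.056 topmean [0.6072 0.1057] mid [0.6052 0.1064] circ 0.6056 0.1073 r0.0213 ext [0.041 0.041 0.027]
px 232 249 n 387 ztop 0.080 topmean [ 0.6251 -0.1607] mid [ 0.6226 -0.1601] circ 0.6230 -0.1606 r0.0213 ext [0.042 0.04  0.052]
```

View pics/s3.png

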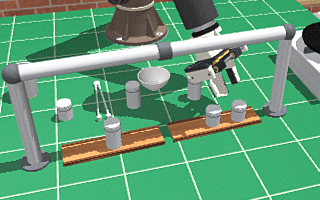

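```bash
python3 -m pendant '[[[0.7,-0.39,-0.7,-0.155,0,-0.27,0.4],[0.7,-0.39,-0.7,-0.155,0,-0.27,0.4],[0.72,-0.39,-0.68,-0.155,0,-0.27,0.4],[0.72,-0.39,-0.68,-0.155,0,-0.27,0.4],[0.82,-0.39,-0.51,-0.155,0,-0.27,0.4],[0.82,-0.39,-0.51,-0.155,0,-0.27,0.4],[0.82,-0.39,-0.51,-0.155,0,-0.27,0.4],[0.82,-0.39,-0.51,-0.155,0,-0.27,0.4]]]'
python3 -m pendant '[[[0.82,-0.39,-0.51,-0.155,0,-0.27,0.4],[0.82,-0.39,-0.51,-0.155,0,-0.27,0.4],[0.82,-0.39,-0.51,-0.155,0,-0.27,0.4],[0.82,-0.39,-0.51,-0.155,0,-0.27,0.4],[0.82,-0.39,-0.51,-0.155,0,-0.27,0.4],[0.82,-0.39,-0.51,-0.155,0,-0.27,0.4],[0.82,-0.39,-0.51,-0.155,0,-0.27,0.4],[0.82,-0.39,-0.51,-0.155,0,-0.27,0.4]]]' >/dev/null
python3 -c "
from g import *
pick('S2',70,.1,8)"
```

```text
time_s: 16.35
tcp_pos: [0.5037, 0.0022, 0.131]
eef_rot: [179.9, 30.0, -130.0]
contact_force: [0.4, -1.2, -0.3]
gripper_width: 0.0611
gripper_force: 0.0
t 17.1 tcp [ 0.4644 -0.1595  0.1359] rpy [ 179.9   30.  -120.1] w 0.0617 gf 0.0 F [ 0.2 -0.2 -0.5]
n 8 per-row shift [ 0.859 -0.378 -0.418] turn [-0.155 -0.001 -0.273] | goal [ 0.4529 -0.3229  0.1252] ik err 0.0 margin 40 lastdq 2.2 [-36.  25.  -5. -30. -72.  29.]
```

```bash
python3 -m pendant '[[[0.86,-0.38,-0.42,-0.155,0,-0.27,0.4],[0.86,-0.38,-0.42,-0.155,0,-0.27,0.4],[0.86,-0.38,-0.42,-0.155,0,-0.27,0.4],[0.86,-0.38,-0.42,-0.155,0,-0.27,0.4],[0.86,-0.38,-0.42,-0.155,0,-0.27,0.4],[0.86,-0.38,-0.42,-0.155,0,-0.27,0.4],[0.86,-0.38,-0.42,-0.155,0,-0.27,0.4],[0.86,-0.38,-0.42,-0.155,0,-0.27,0.4]]]' >/dev/null
python3 -c "
from g import *
pick('S2',70,0,8)"
```

```text
t 17.9 tcp [ 0.453  -0.3233  0.1251] rpy [ 179.9   30.  -110.1] w 0.0617 gf 0.0 F [1.4 0.3 0.1]
n 8 per-row shift [-0.003  0.002  0.625] turn [ 0.001 -0.001 -0.003] | goal [ 0.47   -0.2759  0.0386] ik err 0.0 margin 48 lastdq 1.2 [-32.  29. -11. -34. -62.  31.]
```

```bash
python3 -m pendant '[[[0,0,0.62,0,0,0,0.4],[0,0,0.62,0,0,0,0.4],[0,0,0.62,0,0,0,0.4],[0,0,0.62,0,0,0,0.4],[0,0,0.62,0,0,0,0.4],[0,0,0.62,0,0,0,0.4],[0,0,0.62,0,0,0,0.4],[0,0,0.62,0,0,0,0.4]]]'
python3 -m pendant '[[[0,0,0,0,0,0,-0.3],[0,0,0,0,0,0,-0.3],[0,0,0,0,0,0,-0.3],[0,0,0,0,0,0,-0.3],[0,0,0,0,0,0,-0.3],[0,0,0,0,0,0,-0.3],[0,0,0,0,0,0,-0.3],[0,0,0,0,0,0,-0.3]]]' 25
python3 -m pendant '[[[0,0,-0.3,0,0,0,-0.3],[0,0,-0.6,0,0,0,-0.3],[0,0,-0.7,0,0,0,-0.3],[0,0,-0.7,0,0,0,-0.3],[0,0,-0.7,0,0,0,-0.3],[0,0,-0.7,0,0,0,-0.3],[0,0,-0.7,0,0,0,-0.3],[0,0,-0.6,0,0,0,-0.3]]]'
python3 -c "
from g import *
place('S2',.1,20,0)"
```

```text
time_s: 18.75
tcp_pos: [0.4706, -0.2753, 0.0383]
eef_rot: [179.9, 30.0, -110.1]
contact_force: [0.7, -0.6, -0.1]
gripper_width: 0.0613
gripper_force: 0.0
time_s: 19.55
tcp_pos: [0.4705, -0.2762, 0.0396]
eef_rot: [180.0, 30.0, -110.1]
contact_force: [-1.4, -1.0, 3.9]
gripper_width: 0.0391
gripper_force: 25.0
time_s: 20.35
tcp_pos: [0.4531, -0.3236, 0.1271]
eef_rot: [180.0, 30.0, -110.1]
contact_force: [0.1, -0.9, -1.4]
gripper_width: 0.0393
gripper_force: 25.0
t 20.4 tcp [ 0.4531 -0.3236  0.1271] rpy [ 180.    30.  -110.1] w 0.0393 gf 25.0 F [ 0.1 -0.9 -1.4]
n 20 per-row shift [-0.729  0.262  0.409] turn [ 0.218 -0.001  0.378] | goal [0.5671 0.0021 0.1312] ik err 0.0 margin 27 lastdq 6.0 [ 10.   8. -30. -28. -27. -43.]
```

```bash
python3 -m pendant '[[[-0.73,0.26,0.41,0.22,0,0.38,-0.3],[-0.73,0.26,0.41,0.22,0,0.38,-0.3],[-0.73,0.26,0.41,0.22,0,0.38,-0.3],[-0.73,0.26,0.41,0.22,0,0.38,-0.3],[-0.73,0.26,0.41,0.22,0,0.38,-0.3],[-0.73,0.26,0.41,0.22,0,0.38,-0.3],[-0.73,0.26,0.41,0.22,0,0.38,-0.3],[-0.73,0.26,0.41,0.22,0,0.38,-0.3]]]'
python3 -m pendant '[[[-0.73,0.26,0.41,0.22,0,0.38,-0.3],[-0.73,0.26,0.41,0.22,0,0.38,-0.3],[-0.73,0.26,0.41,0.22,0,0.38,-0.3],[-0.73,0.26,0.41,0.22,0,0.38,-0.3],[-0.73,0.26,0.41,0.22,0,0.38,-0.3],[-0.73,0.26,0.41,0.22,0,0.38,-0.3],[-0.73,0.26,0.41,0.22,0,0.38,-0.3],[-0.73,0.26,0.41,0.22,0,0.38,-0.3]]]' >/dev/null
python3 -c "
from g import *
place('S2',.1,5,0)"
```

```text
time_s: 21.15
tcp_pos: [0.4752, -0.1841, 0.1278]
eef_rot: [180.0, 30.0, -124.3]
contact_force: [0.0, 0.4, -0.9]
gripper_width: 0.0396
gripper_force: 25.0
t 21.9 tcp [ 0.5302 -0.0553  0.1295] rpy [ 180.    30.  -138.3] w 0.0397 gf 25.0 F [ 0.4 -0.6 -1. ]
n 5 per-row shift [-0.57   0.213  0.309] turn [ 0.168 -0.     0.29 ] | goal [0.5671 0.0021 0.1312] ik err 0.0 margin 27 lastdq 4.8 [ 10.   8. -30. -28. -27. -43.]
```

```bash
python3 -m pendant '[[[-0.57,0.21,0.31,0.17,0,0.29,-0.3],[-0.57,0.21,0.31,0.17,0,0.29,-0.3],[-0.57,0.21,0.31,0.17,0,0.29,-0.3],[-0.57,0.21,0.31,0.17,0,0.29,-0.3],[-0.57,0.22,0.31,0.17,0,0.29,-0.3],[0,0,0.4,0,0,0,-0.3],[0,0,0.6,0,0,0,-0.3],[0,0,0.5,0,0,0,-0.3]]]'
python3 -c "
from g import *
place('S2',0,8,0.001)"
```

```text
time_s: 22.75
tcp_pos: [0.5792, 0.01, 0.1035]
eef_rot: [-180.0, 29.9, -144.9]
contact_force: [-0.4, -0.0, -1.4]
gripper_width: 0.0397
gripper_force: 25.0
t 22.8 tcp [0.5792 0.01   0.1035] rpy [-180.    29.9 -144.9] w 0.0397 gf 25.0 F [-0.4 -0.  -1.4]
n 8 per-row shift [-0.012  0.003  0.424] turn [ 0.    -0.002  0.002] | goal [0.6081 0.0308 0.0456] ik err 0.0 margin 20 lastdq 1.0 [ 10.  19. -26. -37. -20. -33.]
```

```bash
python3 -m pendant '[[[-0.02,0,0.7,0,0,0,-0.3],[-0.02,0,0.7,0,0,0,-0.3],[-0.02,0,0.6,0,0,0,-0.3],[-0.02,0,0.5,0,0,0,-0.3],[-0.02,0,0.35,0,0,0,-0.3],[0,0,0.25,0,0,0,-0.3],[0,0,0.2,0,0,0,-0.3],[0,0,0.08,0,0,0,-0.3]]]'
```

```text
time_s: 23.55
tcp_pos: [0.6084, 0.0305, 0.0468]
eef_rot: [-179.9, 30.0, -144.9]
contact_force: [0.1, -0.4, -1.6]
gripper_width: 0.0396
gripper_force: 25.0
```

```bash
python3 -m pendant '[[[0,0,0.05,0,0,0,-0.3],[0,0,0.03,0,0,0,-0.3],[0,0,0,0,0,0,0.06],[0,0,0,0,0,0,0.06],[0,0,0,0,0,0,0.06],[0,0,-0.3,0,0,0,0.06],[0,0,-0.6,0,0,0,0.06],[0,0,-0.8,0,0,0,0.06]]]'
python3 -c "
from g import *
pick('T1',50,.1,16)
import h
from plant import vision
c=vision.capture('scene'); h.show(c,box=(.55,.7,-.28,.25),zr=(.03,.11),minn=60)
h.show(c,box=(.4,.52,-.2,.2),zr=(.045,.11),minn=60)"
```

```text
time_s: 24.35
tcp_pos: [0.5945, 0.0208, 0.0755]
eef_rot: [-180.0, 29.9, -144.9]
contact_force: [0.2, 0.3, 2.2]
gripper_width: 0.0466
gripper_force: 0.0
t 24.4 tcp [0.5945 0.0208 0.0755] rpy [-180.    29.9 -144.9] w 0.0466 gf 0.0 F [0.2 0.3 2.2]
n 16 per-row shift [ 0.153  0.411 -0.34 ] turn [-0.117 -0.001 -0.202] | goal [0.4349 0.0535 0.1452] ik err 0.0 margin 20 lastdq 1.3 [ 15.  -4. -38. -31. -34. -33.]
px 308 216 n 211 ztop 0.105 topmean [0.569 0.041] mid [0.5672 0.0415] circ 0.5656 0.0401 r0.0153 ext [0.04  0.034 0.056]
px 299 233 n 429 ztop 0.100 topmean [ 0.6114 -0.0132] mid [ 0.61   -0.0134] circ 0.6054 -0.0133 r0.0154 ext [0.041 0.079 0.08 ]
px 358 227 n 205 ztop 0.056 topmean [0.6043 0.1805] mid [0.604  0.1802] circ 0.6038 0.1811 r0.0213 ext [0.04  0.04  0.028]
px 333 232 n 210 ztop 0.056 topmean [0.6067 0.106 ] mid [0.6036 0.1066] circ 0.6036 0.1093 r0.0236 ext [0.046 0.041 0.027]
px 232 249 n 384 ztop 0.080 topmean [ 0.6252 -0.1606] mid [ 0.6224 -0.1601] circ 0.6224 -0.1623 r0.0228 ext [0.045 0.039 0.052]
px 316 202 n 98 ztop 0.073 topmean [0.4817 0.1005] mid [0.4796 0.0988] circ 0.4794 0.0988 r0.0179 ext [0.02  0.036 0.029]
px 251 207 n 173 ztop 0.074 topmean [ 0.4662 -0.0848] mid [ 0.4636 -0.0854] circ 0.4633 -0.0850 r0.0218 ext [0.044 0.04  0.031]
```

```bash
python3 -m pendant '[[[0,0,-1,0,0,0,0.06],[0,0,-1,0,0,0,0.06],[0,0,-1,0,0,0,0.06],[0.1,0.3,-0.6,-0.1,0,-0.18,0.4],[0.2,0.5,-0.3,-0.15,0,-0.26,0.4],[0.2,0.6,-0.2,-0.15,0,-0.26,0.4],[0.2,0.6,-0.2,-0.15,0,-0.26,0.4],[0.2,0.6,-0.2,-0.15,0,-0.26,0.4]]]'
python3 -c "
from g import *
pick('T1',50,.1,8)
import h
from plant import vision
c=vision.capture('scene'); h.show(c,box=(.55,.7,-.28,.25),zr=(.03,.065),minn=60)"
```

```text
time_s: 25.2
tcp_pos: [0.5131, 0.0275, 0.1433]
eef_rot: [-180.0, 29.9, -139.2]
contact_force: [0.2, 0.3, -1.1]
gripper_width: 0.0611
gripper_force: 0.0
t 25.2 tcp [0.5131 0.0275 0.1433] rpy [-180.    29.9 -139.2] w 0.0611 gf 0.0 F [ 0.2  0.3 -1.1]
n 8 per-row shift [ 0.195  0.46  -0.126] turn [-0.144 -0.003 -0.249] | goal [0.4349 0.0535 0.1452] ik err 0.0 margin 20 lastdq 0.9 [ 15.  -4. -38. -31. -34. -33.]
px 358 227 n 203 ztop 0.056 topmean [0.6039 0.1807] mid [0.6024 0.1813] circ 0.6025 0.1819 r0.0217 ext [0.041 0.04  0.029]
px 332 232 n 209 ztop 0.056 topmean [0.6072 0.1061] mid [0.6056 0.1072] circ 0.6058 0.1066 r0.0217 ext [0.04  0.04  0.028]
px 306 237 n 225 ztop 0.056 topmean [0.6123 0.0318] mid [0.6102 0.0317] circ 0.6104 0.0316 r0.0210 ext [0.042 0.039 0.027]
px 233 256 n 180 ztop 0.061 topmean [ 0.6379 -0.1621] mid [ 0.6363 -0.1608] circ 0.6313 -0.1608 r0.0184 ext [0.025 0.039 0.035]
```

Both short pots are placed, at (.602,.181) and (.610,.032). Next is T1.

```bash
python3 -m pendant '[[[0.195,0.46,-0.13,-0.144,0,-0.25,0.4],[0.195,0.46,-0.13,-0.144,0,-0.25,0.4],[0.195,0.46,-0.13,-0.144,0,-0.25,0.4],[0.195,0.46,-0.13,-0.144,0,-0.25,0.4],[0.195,0.46,-0.13,-0.144,0,-0.25,0.4],[0.195,0.46,-0.13,-0.144,0,-0.25,0.4],[0.195,0.46,-0.12,-0.144,0,-0.25,0.4],[0.195,0.46,-0.12,-0.144,0,-0.25,0.4]]]' >/dev/null
python3 -c "
from g import *
pick('T1',50,0,8)"
```

```text
t 26.1 tcp [0.4354 0.0531 0.146 ] rpy [-179.9   30.  -129.9] w 0.0617 gf 0.0 F [-0.8 -0.7  0.4]
n 8 per-row shift [0.002 0.005 0.629] turn [-0.002 -0.001  0.001] | goal [0.467  0.0919 0.0586] ik err 0.0 margin 20 lastdq 2.1 [ 16.  10. -37. -43. -24. -19.]
```

```bash
python3 -m pendant '[[[0,0,0.63,0,0,0,0.4],[0,0,0.63,0,0,0,0.4],[0,0,0.63,0,0,0,0.4],[0,0,0.63,0,0,0,0.4],[0,0,0.63,0,0,0,0.4],[0,0,0.63,0,0,0,0.4],[0,0,0.63,0,0,0,0.4],[0,0,0.62,0,0,0,0.4]]]'
python3 -m pendant '[[[0,0,0,0,0,0,-0.3],[0,0,0,0,0,0,-0.3],[0,0,0,0,0,0,-0.3],[0,0,0,0,0,0,-0.3],[0,0,0,0,0,0,-0.3],[0,0,0,0,0,0,-0.3],[0,0,0,0,0,0,-0.3],[0,0,0,0,0,0,-0.3]]]' 30
python3 -m pendant '[[[0,0,-0.3,0,0,0,-0.3],[0,0,-0.6,0,0,0,-0.3],[0,0,-0.7,0,0,0,-0.3],[0,0,-0.7,0,0,0,-0.3],[0,0,-0.7,0,0,0,-0.3],[0,0,-0.7,0,0,0,-0.3],[0,0,-0.7,0,0,0,-0.3],[0,0,-0.6,0,0,0,-0.3]]]'
python3 -c "
from g import *
place('T1',.1,16,0)"
```

```text
time_s: 26.85
tcp_pos: [0.4689, 0.0916, 0.0569]
eef_rot: [-180.0, 29.9, -130.1]
contact_force: [-0.3, -0.1, -0.6]
gripper_width: 0.0617
gripper_force: 0.0
time_s: 27.65
tcp_pos: [0.4687, 0.0913, 0.0589]
eef_rot: [-179.9, 30.0, -130.0]
contact_force: [0.1, -0.6, -1.3]
gripper_width: 0.0394
gripper_force: 30.0
time_s: 28.45
tcp_pos: [0.436, 0.0527, 0.1463]
eef_rot: [-179.9, 30.0, -130.0]
contact_force: [-0.7, -0.1, -1.8]
gripper_width: 0.0392
gripper_force: 30.0
t 28.4 tcp [0.436  0.0527 0.1463] rpy [-179.9   30.  -130. ] w 0.0392 gf 30.0 F [-0.7 -0.1 -1.8]
n 16 per-row shift [-0.068 -0.64   0.022] turn [ 0.256 -0.     0.446] | goal [ 0.5684 -0.1012  0.1512] ik err 0.0 margin 20 lastdq 2.3 [  4.   6. -33. -17. -22. -63.]
```

```bash
python3 -m pendant '[[[-0.07,-0.64,0.02,0.256,0,0.445,-0.3],[-0.07,-0.64,0.02,0.256,0,0.445,-0.3],[-0.07,-0.64,0.02,0.256,0,0.445,-0.3],[-0.07,-0.64,0.02,0.256,0,0.445,-0.3],[-0.07,-0.64,0.02,0.256,0,0.445,-0.3],[-0.07,-0.64,0.02,0.256,0,0.445,-0.3],[-0.07,-0.64,0.02,0.256,0,0.445,-0.3],[-0.07,-0.64,0.02,0.256,0,0.445,-0.3]]]' >/dev/null
python3 -m pendant '[[[-0.07,-0.64,0.02,0.256,0,0.445,-0.3],[-0.07,-0.64,0.02,0.256,0,0.445,-0.3],[-0.07,-0.64,0.02,0.256,0,0.445,-0.3],[-0.07,-0.64,0.02,0.256,0,0.445,-0.3],[-0.07,-0.64,0.02,0.256,0,0.445,-0.3],[-0.07,-0.64,0.02,0.256,0,0.445,-0.3],[-0.07,-0.64,0.02,0.256,0,0.445,-0.3],[-0.07,-0.64,0.02,0.256,0,0.445,-0.3]]]' >/dev/null
python3 -c "
from g import *
place('T1',0,8,0)"
```

```text
t 30.1 tcp [ 0.5699 -0.1016  0.1502] rpy [ 180.    29.9 -163.1] w 0.0394 gf 30.0 F [ 0.5 -0.5 -2.3]
n 8 per-row shift [0.003 0.005 0.616] turn [-0.002 -0.003 -0.003] | goal [ 0.6163 -0.0866  0.0646] ik err 0.0 margin 14 lastdq 1.5 [  4.  18. -30. -26. -14. -54.]
```

```bash
python3 -m pendant '[[[0,0,0.8,0,0,0,-0.3],[0,0,0.8,0,0,0,-0.3],[0,0,0.8,0,0,0,-0.3],[0,0,0.8,0,0,0,-0.3],[0,0,0.7,0,0,0,-0.3],[0,0,0.5,0,0,0,-0.3],[0,0,0.35,0,0,0,-0.3],[0,0,0.17,0,0,0,-0.3]]]'
```

```text
time_s: 30.85
tcp_pos: [0.6165, -0.0863, 0.0652]
eef_rot: [-180.0, 29.9, -162.9]
contact_force: [-1.3, 0.4, -2.0]
gripper_width: 0.0395
gripper_force: 30.0
```

```bash
python3 -m pendant '[[[0,0,0.03,0,0,0,-0.3],[0,0,0.02,0,0,0,-0.3],[0,0,0,0,0,0,0.06],[0,0,0,0,0,0,0.06],[0,0,0,0,0,0,0.06],[0,0,-0.3,0,0,0,0.06],[0,0,-0.6,0,0,0,0.06],[0,0,-0.8,0,0,0,0.06]]]'
python3 -m pendant '[[[0,0,-1,0,0,0,0.06],[0,0,-1,0,0,0,0.06],[0,0,-1,0,0,0,0.06],[0,0,-1,0,0,0,0.06],[0,0,-0.5,0,0,0,0.2],[0,0,-0.5,0,0,0,0.3],[0,0,0,0,0,0,0.3],[0,0,0,0,0,0,0.3]]]'
python3 -c "
from g import *
pick('T2',25,.1,8)
import h
from plant import vision
c=vision.capture('scene'); h.show(c,box=(.55,.7,-.28,.25),zr=(.03,.095),minn=60); h.show(c,box=(.4,.52,-.2,.2),zr=(.045,.085),minn=60)"
```

```text
time_s: 31.65
tcp_pos: [0.6, -0.0913, 0.0951]
eef_rot: [-180.0, 29.9, -162.9]
contact_force: [0.9, -0.3, 0.1]
gripper_width: 0.0465
gripper_force: 0.0
time_s: 32.45
tcp_pos: [0.5527, -0.1057, 0.1811]
eef_rot: [-180.0, 30.0, -162.9]
contact_force: [0.1, 0.0, -0.0]
gripper_width: 0.0569
gripper_force: 0.0
t 32.5 tcp [ 0.5527 -0.1057  0.1811] rpy [-180.    30.  -162.9] w 0.0569 gf 0.0 F [ 0.1  0.  -0. ]
n 8 per-row shift [ 0.804  0.282 -0.205] turn [-0.125 -0.001 -0.214] | goal [ 0.4173 -0.1083  0.1452] ik err 0.0 margin 17 lastdq 3.7 [ -3.  -6. -41. -28. -30. -41.]
px 358 227 n 203 ztop 0.057 topmean [0.604  0.1806] mid [0.6028 0.1812] circ 0.6015 0.1808 r0.0210 ext [0.039 0.04  0.028]
px 333 232 n 213 ztop 0.056 topmean [0.6069 0.1059] mid [0.6043 0.1067] circ 0.6042 0.1063 r0.0207 ext [0.042 0.041 0.028]
px 306 238 n 230 ztop 0.056 topmean [0.6128 0.0316] mid [0.6114 0.0315] circ 0.6114 0.0322 r0.0223 ext [0.044 0.039 0.029]
px 262 243 n 364 ztop 0.080 topmean [ 0.6214 -0.0851] mid [ 0.6204 -0.0853] circ 0.6203 -0.0859 r0.0210 ext [0.041 0.04  0.053]
px 232 249 n 385 ztop 0.080 topmean [ 0.625  -0.1608] mid [ 0.6223 -0.16  ] circ 0.6223 -0.1597 r0.0229 ext [0.045 0.04  0.052]
px 252 208 n 206 ztop 0.074 topmean [ 0.4662 -0.085 ] mid [ 0.4644 -0.0855] circ 0.4639 -0.0838 r0.0232 ext [0.045 0.04  0.031]
```

```bash
python3 -m pendant '[[[0.8,0.28,-0.2,-0.125,0,-0.215,0.3],[0.8,0.28,-0.2,-0.125,0,-0.215,0.3],[0.8,0.28,-0.2,-0.125,0,-0.215,0.3],[0.8,0.28,-0.2,-0.125,0,-0.215,0.3],[0.8,0.28,-0.2,-0.125,0,-0.215,0.3],[0.8,0.28,-0.2,-0.125,0,-0.215,0.3],[0.8,0.28,-0.2,-0.125,0,-0.215,0.3],[0.8,0.28,-0.2,-0.125,0,-0.215,0.3]]]' >/dev/null
python3 -c "
from g import *
pick('T2',25,0,8)"
```

```text
t 33.3 tcp [ 0.4176 -0.1081  0.1439] rpy [ 180.    29.9 -154.9] w 0.0570 gf 0.0 F [ 0.6 -0.4  0.1]
n 8 per-row shift [-0.003 -0.001  0.617] turn [ 0.002 -0.003  0.001] | goal [ 0.4626 -0.0871  0.0586] ik err 0.0 margin 17 lastdq 2.5 [ -4.   9. -39. -42. -21. -25.]
```

```bash
python3 -m pendant '[[[0,0,0.62,0,0,0,0.3],[0,0,0.62,0,0,0,0.3],[0,0,0.62,0,0,0,0.3],[0,0,0.62,0,0,0,0.3],[0,0,0.62,0,0,0,0.3],[0,0,0.62,0,0,0,0.3],[0,0,0.62,0,0,0,0.3],[0,0,0.62,0,0,0,0.3]]]'
python3 -m pendant '[[[0,0,0,0,0,0,-0.3],[0,0,0,0,0,0,-0.3],[0,0,0,0,0,0,-0.3],[0,0,0,0,0,0,-0.3],[0,0,0,0,0,0,-0.3],[0,0,0,0,0,0,-0.3],[0,0,0,0,0,0,-0.3],[0,0,0,0,0,0,-0.3]]]' 30
python3 -m pendant '[[[0,0,-0.3,0,0,0,-0.3],[0,0,-0.6,0,0,0,-0.3],[0,0,-0.7,0,0,0,-0.3],[0,0,-0.7,0,0,0,-0.3],[0,0,-0.7,0,0,0,-0.3],[0,0,-0.7,0,0,0,-0.3],[0,0,-0.7,0,0,0,-0.3],[0,0,-0.6,0,0,0,-0.3]]]'
python3 -c "
from g import *
place('T2',.1,16,0)"
```

```text
time_s: 34.1
tcp_pos: [0.464, -0.087, 0.0572]
eef_rot: [180.0, 29.9, -155.0]
contact_force: [0.4, 0.9, 0.3]
gripper_width: 0.0568
gripper_force: 0.0
time_s: 34.9
tcp_pos: [0.4633, -0.0874, 0.0592]
eef_rot: [-180.0, 30.0, -155.0]
contact_force: [0.8, -0.3, -2.0]
gripper_width: 0.0393
gripper_force: 30.0
time_s: 35.7
tcp_pos: [0.4174, -0.1087, 0.1466]
eef_rot: [-180.0, 30.0, -155.0]
contact_force: [-0.2, 0.4, -1.4]
gripper_width: 0.0394
gripper_force: 30.0
t 35.7 tcp [ 0.4174 -0.1087  0.1466] rpy [-180.   30. -155.] w 0.0394 gf 30.0 F [-0.2  0.4 -1.4]
n 16 per-row shift [-0.34  -0.497  0.18 ] turn [0.179 0.    0.312] | goal [ 0.5746 -0.2317  0.1512] ik err 0.0 margin 18 lastdq 2.0 [ -7.   9. -31. -13. -21. -70.]
```

```bash
python3 -m pendant '[[[-0.34,-0.5,0.18,0.18,0,0.31,-0.3],[-0.34,-0.5,0.18,0.18,0,0.31,-0.3],[-0.34,-0.5,0.18,0.18,0,0.31,-0.3],[-0.34,-0.5,0.18,0.18,0,0.31,-0.3],[-0.34,-0.5,0.18,0.18,0,0.31,-0.3],[-0.34,-0.5,0.18,0.18,0,0.31,-0.3],[-0.34,-0.5,0.18,0.18,0,0.31,-0.3],[-0.34,-0.5,0.18,0.18,0,0.31,-0.3]]]' >/dev/null
python3 -m pendant '[[[-0.34,-0.5,0.18,0.18,0,0.31,-0.3],[-0.34,-0.5,0.18,0.18,0,0.31,-0.3],[-0.34,-0.5,0.18,0.18,0,0.31,-0.3],[-0.34,-0.5,0.18,0.18,0,0.31,-0.3],[-0.34,-0.5,0.18,0.18,0,0.31,-0.3],[-0.34,-0.5,0.18,0.18,0,0.31,-0.3],[-0.34,-0.5,0.18,0.18,0,0.31,-0.3],[-0.34,-0.5,0.18,0.18,0,0.31,-0.3]]]' >/dev/null
python3 -c "
from g import *
place('T2',0,8,0)
g=np.r_[PL['T2'][:2],.006+GH['T2']]
for b in (0,.03,.06,.1): print(b,clear(g,PLY['T2'],LEAN,1,[pot(CT,.072,.006)],.046,b))"
```

```text
t 37.3 tcp [ 0.5764 -0.233   0.1493] rpy [-179.9   29.9 -178. ] w 0.0393 gf 30.0 F [ 0.4 -0.9 -1.9]
n 8 per-row shift [0.003 0.009 0.609] turn [-0.002 -0.003 -0.   ] | goal [ 0.6246 -0.2299  0.0646] ik err 0.0 margin 13 lastdq 1.4 [ -7.  21. -27. -20. -13. -62.]
0 {'body': [8, 37], 'cam': [116, 128], 'fing': [6, 125], 'wr': [78, 27]}
0.03 {'body': [8, 31], 'cam': [139, 127], 'fing': [6, 101], 'wr': [86, 27]}
0.06 {'body': [13, 31], 'cam': [151, 128], 'fing': [23, 80], 'wr': [95, 34]}
0.1 {'body': [28, 31], 'cam': [168, 138], 'fing': [60, 62], 'wr': [110, 56]}
```

```bash
python3 -m pendant '[[[0,0.02,0.8,0,0,0,-0.3],[0,0.02,0.8,0,0,0,-0.3],[0,0.02,0.8,0,0,0,-0.3],[0,0.01,0.8,0,0,0,-0.3],[0,0,0.7,0,0,0,-0.3],[0,0,0.5,0,0,0,-0.3],[0,0,0.32,0,0,0,-0.3],[0,0,0.15,0,0,0,-0.3]]]'
```

```text
time_s: 38.1
tcp_pos: [0.6244, -0.2294, 0.0651]
eef_rot: [-179.9, 29.9, -177.9]
contact_force: [0.6, -0.1, -1.3]
gripper_width: 0.0396
gripper_force: 30.0
```

```bash
python3 -m pendant '[[[0,0,0.03,0,0,0,-0.3],[0,0,0.02,0,0,0,-0.3],[0,0,0,0,0,0,0.06],[0,0,0,0,0,0,0.06],[0,0,0,0,0,0,0.06],[0,0,-0.3,0,0,0,0.06],[0,0,-0.6,0,0,0,0.06],[0,0,-0.8,0,0,0,0.06]]]'
python3 -m pendant '[[[0,0,-1,0,0,0,0.06],[0,0,-1,0,0,0,0.06],[0,0,-1,0,0,0,0.06],[0,0,-1,0,0,0,0.06],[0,0,-0.5,0,0,0,0.06],[0,0,-0.5,0,0,0,0.06],[0,0,0,0,0,0,0.06],[0,0,0,0,0,0,0.06]]]'
python3 -c "
import h,cv2
from plant import vision
c=vision.capture('scene'); cv2.imwrite('pics/end.png',c['frame']); h.show(c,box=(.3,.7,-.28,.25),zr=(.03,.095),minn=60)
c=vision.capture('top'); h.show(c,box=(.3,.5,-.4,.4))"
```

```text
time_s: 38.9
tcp_pos: [0.6071, -0.2299, 0.0949]
eef_rot: [-179.9, 29.9, -177.9]
contact_force: [0.0, -0.1, 0.0]
gripper_width: 0.0464
gripper_force: 0.0
time_s: 39.7
tcp_pos: [0.5578, -0.2315, 0.1809]
eef_rot: [-179.9, 30.0, -177.9]
contact_force: [0.5, -0.4, -0.8]
gripper_width: 0.0465
gripper_force: 0.0
px 273 195 n 273 ztop 0.043 topmean [ 0.3818 -0.0086] mid [ 0.3853 -0.009 ] circ 0.3864 -0.0078 r0.0519 ext [0.101 0.098 0.017]
px 358 227 n 201 ztop 0.056 topmean [0.6039 0.1808] mid [0.6024 0.1815] circ 0.6026 0.1806 r0.0217 ext [0.042 0.04  0.028]
px 332 232 n 213 ztop 0.056 topmean [0.6071 0.1058] mid [0.6059 0.1066] circ 0.6045 0.1070 r0.0214 ext [0.039 0.041 0.028]
px 306 237 n 226 ztop 0.056 topmean [0.6126 0.0315] mid [0.6104 0.0316] circ 0.6111 0.0304 r0.0209 ext [0.043 0.039 0.028]
px 262 243 n 360 ztop 0.080 topmean [ 0.6213 -0.0854] mid [ 0.6187 -0.0852] circ 0.6196 -0.0859 r0.0211 ext [0.042 0.04  0.052]
px 232 249 n 386 ztop 0.080 topmean [ 0.6249 -0.161 ] mid [ 0.6226 -0.1601] circ 0.6225 -0.1616 r0.0212 ext [0.042 0.04  0.051]
px 204 255 n 410 ztop 0.080 topmean [ 0.6285 -0.2288] mid [ 0.626  -0.2285] circ 0.6249 -0.2281 r0.0225 ext [0.042 0.04  0.052]
px 342 234 n 137 ztop 0.044 topmean [0.3755 0.0096] mid [ 0.3851 -0.0015] circ 0.3852 -0.0109 r0.0487 ext [0.096 0.078 0.03 ]
```

View pics/end.png

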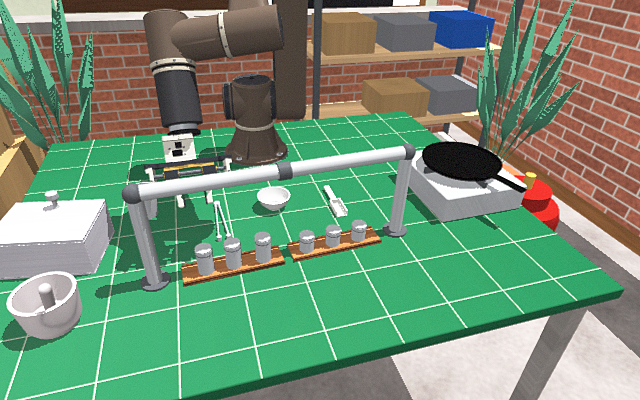

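Both rows are complete: short pots at (306,238), (332,232) and (358,227), tall pots at (204,255), (232,249) and (262,243). The bowl, scoop, tong and tawa look undisturbed, and the gripper is clear of everything.

```bash
python3 -c "
from plant import r; print(r.close_job())"
```

```text
the job is handed in; nothing more can be done
None
```

All four pots are in the right trays, upright in two rows of three, with no contact on the pipe and the bystanders apparently unmoved (the tumbler was hidden in the last picture), handed in at about 40 s. But before the first pick the arm was driven into its J3 and J6 limits, reading about 122 N at the wrist against the 120 N limit and just past both joint ranges, so it may be judged a fail on that.

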